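Pack the drive cartridge, then feel its wedge clamp with a blade

TASK

Pack the black servo and the silver motor upright into the red cartridge box beside the battery that is already there, lowering them in rather than dropping them. Then take the green-handled feeler blade out of its wooden stand and slide it straight down between the brass wedge plate and the aluminium end plate of the box until it drags snugly, without forcing it to the bottom, so that a colleague can set the clamp screw. Finish while still holding the blade at that depth, and leave the other things on the bench where they are.

Things in the scene. Friction and masses are not known exactly. Their poses are not given: they have to be found in the camera images.
- pack_box: Red open box, 60 mm wide (its x), 142 mm long (its y), on a fixed white dock. Origin mid-width on its underside, 12 mm above the bench; z up. Inner floor 5 mm above the origin; inside 50 mm wide; walls 5 mm thick, 40 mm high above the origin. It floats: slides up to 8 mm either way along its y on a weak spring (0.3 N per mm), so it centres itself on a blade a few mm off.
- row_mid (a point): Middle of the box's inner floor for the row of parts (axes as the box's; 16 mm on the -y side of its origin). The row is 118 mm long along y: from the far wall's inner face, 59 mm to -y of this point, to the flat face of the brass wedge plate, 59 mm to +y. It takes three parts of 35 mm with 13 mm to spare, so start close beside the battery, 2 to 5 mm off; order is free.
- gap (a point): Between the two plates, where the gap is 3 mm: 40 mm above the box's origin, 53.9 mm to its +y, mid-width (axes as the box's). Brass wedge plate on the -y side, upright aluminium end plate on the +y side, both at least 46 mm wide in x. The gap narrows downward: 5.4 mm at 20 mm above this point, 0 at 25 mm below it. Bevelled mouth above that, about 20 mm wide, 27 to 35 mm above this point.
- clamp (a joint): Travel (m) of the brass wedge plate when a blade pushes it towards the parts, against a spring of 3 N per mm: 0 at rest, 0.0045 at its stop. The blade starts to drag with its tip at the height of point gap; each 10 mm deeper pushes the wedge 1.2 mm. Snug is 0.5 to 2.5 mm, best 1.3 mm (tip some 11 mm under point gap, some 3 to 6 N of drag going down); over 2.8 mm is forced.
- servo_mid (a point): Centre (40 mm above its foot) of the loose black servo block with two steel bands: 44 mm (its x) x 35 mm (its y) x 80 mm tall, foot bevelled 4 mm, 0.11 to 0.22 kg, standing on the bench; the round output disc on top rises up to 7 mm more. It goes into the box with its 44 mm along the box's x. Hold it by its upper part so that the fingers stay above the box walls.
- motor_mid (a point): Centre (40 mm above its foot) of the loose silver motor, a cylinder 35 mm across and 80 mm tall (foot bevelled 4 mm) standing on the bench, 0.13 to 0.25 kg, with dark foot and brass ring; a thin shaft on top rises 8 mm more.
- battery_mid (a point): Centre (40 mm above its foot) of the blue and grey battery block, 44 x 35 x 80 mm, loose in the box, within 3 mm of the far wall. It stays in the box; it may be nudged.
- feeler_grip (a point): Centre of the green handle of the feeler blade; the handle is 30 mm (x) x 18 mm (y) x 36 mm (z). Under it the steel blade points straight down (-z): 18 mm wide (x), 3 mm thick (y), 85 mm long from the handle's underside. It weighs 70 g. At the start the handle's underside rests on the stand's top, 90 mm above the bench. Its x must lie along the box's x (either way round) to go between the plates.
- feeler_tip (a point): Middle of the blade's lower end, 103 mm under the handle's centre; x along the blade's width, y across its thickness.
- stand: Fixed light wooden block 60 (x) x 60 (y) x 90 mm high on a dark foot, with a slot 24 x 8 mm from above that holds the blade; origin in the middle of its underside; the slot's long side lies along x.
- jar: Bystander, leave alone: clear screw jar with blue cap, 52 mm across, 70 mm tall; origin under its middle
- driver: Bystander, leave alone: screwdriver with orange handle, lying; origin under its middle
- spanner: Bystander, leave alone: steel spanner, lying; origin under its middle
- leg_yellow: Bystander, leave alone: yellow printed robot leg, about 125 x 30 x 24 mm, lying; origin under its middle
- spool: Bystander, leave alone: white reel, 70 mm across, 30 mm tall; origin under its middle

How it is judged (in metres and radians):
On the way, in this order (a step that is already met when the one before it is completed fails the run):
1. servo and motor stand in the box beside the battery, released (x of servo_mid in the frame of pack_box between -0.012 and 0.012 m and y of servo_mid in the frame of pack_box between -0.062 and 0.031 m and z of servo_mid in the frame of pack_box between 0.041 and 0.049 m and angle between each of servo_mid, motor_mid, battery_mid's own z axis and vertical below 0.1 rad and x of motor_mid in the frame of pack_box between -0.012 and 0.012 m and y of motor_mid in the frame of pack_box between -0.062 and 0.031 m and z of motor_mid in the frame of pack_box between 0.041 and 0.049 m and x of battery_mid in the frame of pack_box between -0.012 and 0.012 m and y of battery_mid in the frame of pack_box between -0.062 and 0.031 m and z of battery_mid in the frame of pack_box between 0.041 and 0.049 m and contact force between the fingers and servo below 0.05 N and contact force between the fingers and motor below 0.05 N), for 0.2 s.
2. the blade is lifted out of its stand in the fingers (contact force between the fingers and feeler above 2 N and height (world z) of feeler_tip above 0.095 m), for 0.1 s.
3. the blade is snug between wedge plate and end plate (value of joint clamp between 0.0005 and 0.0025 m and x of feeler_tip in the frame of pack_box between -0.016 and 0.016 m and y of feeler_tip in the frame of pack_box between 0.042 and 0.06 m and z of feeler_tip in the frame of pack_box between 0.012 and 0.05 m and angle between feeler_grip's own z axis and vertical below 0.15 rad and contact force between the fingers and feeler above 2 N), for 0.3 s.
At the end, for the whole second after the job is handed in: Servo, motor and battery stand upright (within 0.1 rad) on the box floor in the row; the blade, upright within 0.15 rad and gripped in the fingers, is between the wedge plate and the end plate with the wedge pushed back 0.5 to 2.5 mm, and is still held so through the last second (all of step 1 and all of step 3); the arm keeps its last pose, push and grip.
It fails at once if the wedge is forced back more than 2.8 mm (value of joint clamp above 0.0028 m).
It fails at once if the servo is let go more than 20 mm above its seat in the box (horizontal distance between servo_mid and pack_box below 0.09 m and z of servo_mid in the frame of pack_box above 0.065 m and contact force between the fingers and servo below 0.02 N and contact force between servo and anything else below 0.02 N).
It fails at once if the motor is let go more than 20 mm above its seat in the box (horizontal distance between motor_mid and pack_box below 0.09 m and z of motor_mid in the frame of pack_box above 0.065 m and contact force between the fingers and motor below 0.02 N and contact force between motor and anything else below 0.02 N).
It fails at once if a bystander is moved more than 30 mm (distance of any of jar, driver, spanner, leg_yellow, spool from where it was at the start of the episode above 0.03 m).
It also fails if it takes over 72 s, if anything falls off the work surface, if the arm or the gripper's body presses on something with over 40 N, if the wrist force passes 120 N, or if a joint passes its speed limit or range.

ROBOT

A 7-joint arm with a two-finger parallel gripper is mounted at the origin on the work surface. World frame = base frame: x ahead of the robot, y to its left, z up, the work surface at z = 0. Lengths are in m, angles in degrees, forces in N, time in s.
With the tool pointing down it reaches from about 0.425 to 0.875 m from the base axis. Payload 4.7 kg.
Tool frame: the origin (TCP) lies at the very end of the fingers, on their centre line; the grasp point (between the pads) lies 19 mm behind it (pinch_z is the distance from the TCP to the grasp point, in m); z points along the fingers, y is the direction in which the jaws open and shut (so a half turn about z gives the same grasp; the last joint's range is limited). The gripper opens to 87 mm and grips with 3 to 60 N. Pads are 19 mm wide; open, the fingers measure 117 mm over their backs; the gripper's body (75 mm by 190 mm) begins 51 mm behind the grasp point.
Start: joints at [-70.353, 18.392, -4.016, 83.108, 1.295, 78.541, -3.26], TCP at [0.21, 0.615, 0.184] pointing down, gripper open.
Joint ranges: [-163.93, 163.93], [-17.29, 119.83], [-79.2, 71.16], [3.27, 140.29], [-89.18, 269.18], [5.43, 117.66], [-154.24, 154.24]. Speed limits (degrees/s): [147.25, 147.25, 180, 180, 180, 180, 180].

INTERFACE

Orientations are given as [roll, pitch, yaw] about the fixed x, y, z axes, in that order (R = Rz(yaw) Ry(pitch) Rx(roll)).
In Python, from cell import get_obs, read_camera, camera_params, sign_off, pinch_z gives the robot as it stands.
- The arm moves only by the shell command python3 -m handwheel 'ROWS' [FORCE]. ROWS is JSON, a list of rows, each a list of 5 numbers: the finger opening in m, from 0 to 0.087, then the shift along the tool's x, y, z in m, then the turn about the tool's z in rad. In form: [[jaw, tx, ty, tz, twist], ...]. A call has 1 to 20 rows; each row is the pose to reach, as a shift and turn from the pose commanded when the call began, along the tool's axes at that moment; what a row does not reach only later rows make up. A row lasts 1/10 s, in which the tool goes at most 50 mm and 8.59 degrees, less where a joint would pass 70% of its speed; a pose out of reach is approached as far as the arm can. A call with a gripper value outside its range is refused whole. The fingers move at their own pace and stop on an object; FORCE is the grip in N (left out, the last holds). Time passes only in rows, so rows that repeat a pose let the fingers close. It gives the time, the measured TCP pose, the force and the opening at its end, in the units of the state.
- get_obs(): the state, without advancing time (a new reading comes with each control period).
- read_camera(name): name is "side" or "top" or "wrist"; returns the picture (384x512x3 uint8, blue, green, red); there is no depth.
- camera_params(name): a dict with "camera_matrix" (3x3 intrinsics, pixels), "R" (3x3) and "t" (3): a world point X has camera coordinates R X + t. Camera axes: x right, y down, z forward; pixel columns grow to the right and rows downward; lengths in m; the calibration is good to about 2 mm. The wrist camera is an equidistant fisheye: a pixel r from the principal point sees the ray r / f radians off the axis. A picture is of the moment at which its call begins: read the wrist's pose just before it. camera_params takes no time and is no camera call; for the wrist camera it gives the pose at the moment of the call.
- sign_off(): hands the job in, once; it reports no verdict.
The state is a dict: "time_s": time; "qpos": joint angles; "joint_velocities": joint speeds; "effort": joint torques, N m; "tool_pos": TCP position; "tool_rot": TCP orientation; "force": force on the tool from outside, world axes, zero at the start; "wrist_torque": the same for the moment, N m; "grip_width": finger opening in m.
Only numpy, scipy, OpenCV 4.12 (cv2) and the standard library are available. Lean on these libraries where they do the work, as an engineer would, in place of code of your own. Each camera call takes 0.05 s, during which the arm holds its last target.

## Working session

There is one attempt and no reset: what is moved stays moved. The work goes in short steps, Python scripts to look and compute and a shell command to move; the robot and the scene stay as the last step left them, time stands still between calls to the robot, and variables do not carry over. Pictures are saved under pics/ and viewed, and the job is handed in when it is done.

```bash
ls; mkdir -p pics; python3 - <<'E'
from cell import *
import cv2
print(get_obs(), pinch_z)
for n in ["side","top","wrist"]:
    p=camera_params(n); print(n,p)
    cv2.imwrite(f"pics/{n}0.png",read_camera(n))
E
```

```text
pics
{'time_s': 0.0, 'qpos': array([-70.35390836,  18.43976957,  -4.01577052,  83.17525678,
         1.29505022,  78.53877877,  -3.2610226 ]), 'joint_velocities': array([ 0.03875939,  0.03799007, -0.03899106, -0.01683257, -0.01310815,
       -0.00365893, -0.05406012]), 'effort': array([-8.14252562e-04, -4.91283739e+01, -4.04363852e-01, -3.12530279e+01,
       -6.39329106e-02,  4.37381922e-02,  1.74016427e-04]), 'tool_pos': array([0.20973265, 0.61457996, 0.18265044]), 'tool_rot': array([-1.79891440e+02,  5.63306458e-03,  1.61162885e+02]), 'force': array([-0.22461943,  0.51823035,  0.64208435]), 'wrist_torque': array([-0.01284409,  0.01623422, -0.01743113]), 'grip_width': 0.08698585471497784} 0.0187
side {'camera_matrix': array([[357.77245625,   0.        , 255.8253892 ],
       [  0.        , 357.77245625, 186.70928117],
       [  0.        ,   0.        ,   1.        ]]), 'R': array([[ 0.88358213, -0.46811273,  0.01237294],
       [-0.34317061, -0.66527432, -0.66305657],
       [ 0.31861662,  0.58161891, -0.74846703]]), 't': array([-0.51771219,  0.24778529,  0.95884089])}
top {'camera_matrix': array([[458.45779123,   0.        , 259.7633208 ],
       [  0.        , 458.45779123, 188.69564985],
       [  0.        ,   0.        ,   1.        ]]), 'R': array([[ 0.02909743, -0.99952663,  0.00999276],
       [-0.99154407, -0.03012698, -0.12622487],
       [ 0.12646617, -0.00623544, -0.99195132]]), 't': array([-0.01795935,  0.5894303 ,  1.37298586])}
wrist {'camera_matrix': array([[297.31863964,   0.        , 258.80631253],
       [  0.        , 297.31863964, 193.09020203],
       [  0.        ,   0.        ,   1.        ]]), 'R': array([[ 0.32273481,  0.94648535, -0.00277737],
       [ 0.90965986, -0.3093647 ,  0.27715055],
       [ 0.26145972, -0.0919726 , -0.96082249]]), 't': array([-0.64793229, -0.03504185,  0.39192429])}
```

View pics/side0.png

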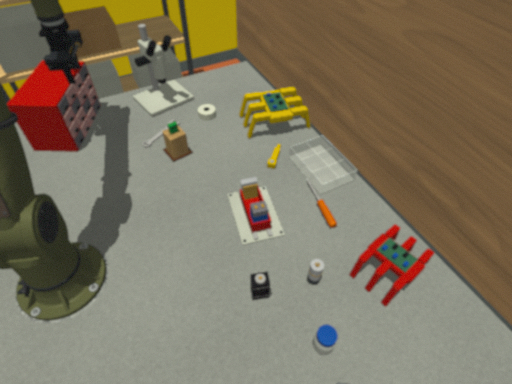

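View pics/top0.png

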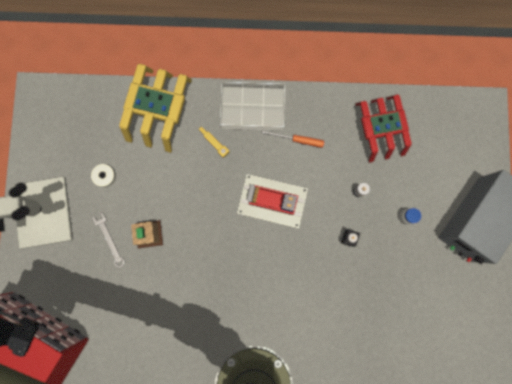

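View pics/wrist0.png

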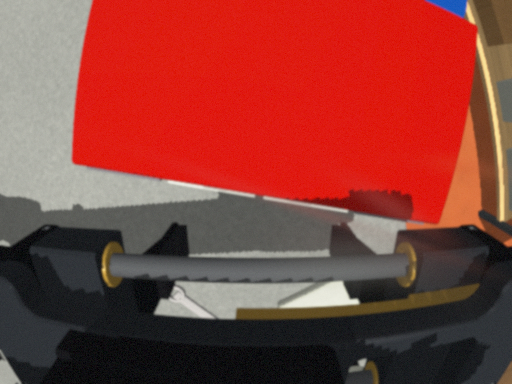

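The side and top views show everything: box (272,200 in top), servo (351,237), motor (362,189), stand (147,233). I'll zoom in for detail.

```bash
cat > h.py <<'E'
import numpy as np, cv2
from cell import *
def ray(p,uv,fish=False):
    K=p["camera_matrix"];R=np.array(p["R"]);t=np.array(p["t"])
    x=(uv[0]-K[0,2])/K[0,0];y=(uv[1]-K[1,2])/K[1,1]
    if fish:
        r=np.hypot(x,y); d=np.array([np.sin(r)*x/r,np.sin(r)*y/r,np.cos(r)]) if r>1e-9 else np.array([0,0,1.])
    else: d=np.array([x,y,1.])
    return -R.T@t, R.T@d
def onplane(p,uv,z,fish=False):
    o,d=ray(p,uv,fish); return o+d*(z-o[2])/d[2]
def proj(p,X,fish=False):
    K=p["camera_matrix"];c=np.array(p["R"])@np.array(X)+np.array(p["t"])
    if fish:
        r=np.hypot(c[0],c[1]);a=np.arctan2(r,c[2]);x=c[:2]/max(r,1e-9)*a
    else: x=c[:2]/c[2]
    return x*K[0,0]+K[:2,2]
def two(p1,u1,f1,p2,u2,f2):
    o1,d1=ray(p1,u1,f1);o2,d2=ray(p2,u2,f2)
    A=np.stack([d1,-d2],1);s=np.linalg.lstsq(A,o2-o1,rcond=None)[0]
    a=o1+s[0]*d1;b=o2+s[1]*d2
    return (a+b)/2,np.linalg.norm(a-b)
def shot(n,name):
    p=camera_params(n);im=read_camera(n);cv2.imwrite(f"pics/{name}.png",im);np.savez(f"pics/{name}.npz",**p);return p,im
def crop(im,x0,y0,x1,y1,s,name):
    cv2.imwrite(f"pics/{name}.png",cv2.resize(im[y0:y1,x0:x1],None,fx=s,fy=s,interpolation=cv2.INTER_CUBIC))
def blobs(im,lo,hi,roi,amin=8):
    x0,y0,x1,y1=roi;h=cv2.cvtColor(im,cv2.COLOR_BGR2HSV)[y0:y1,x0:x1]
    m=cv2.inRange(h,np.array(lo),np.array(hi));out=[]
    for c in cv2.findContours(m,cv2.RETR_EXTERNAL,cv2.CHAIN_APPROX_NONE)[0]:
        mm=np.zeros_like(m);cv2.drawContours(mm,[c],-1,255,-1);mm&=m
        ys,xs=np.nonzero(mm)
        if len(xs)>=amin:
            r=cv2.minAreaRect(c)
            out.append((len(xs),xs.mean()+x0,ys.mean()+y0,((r[0][0]+x0,r[0][1]+y0),r[1],r[2])))
    return sorted(out,key=lambda b:-b[0])
E
python3 - <<'E'
from h import *
im=cv2.imread("pics/top0.png"); crop(im,225,160,425,260,4,"t1"); crop(im,80,150,230,270,5,"t2")
E
```

```text
(no output)
```

View pics/t1.png

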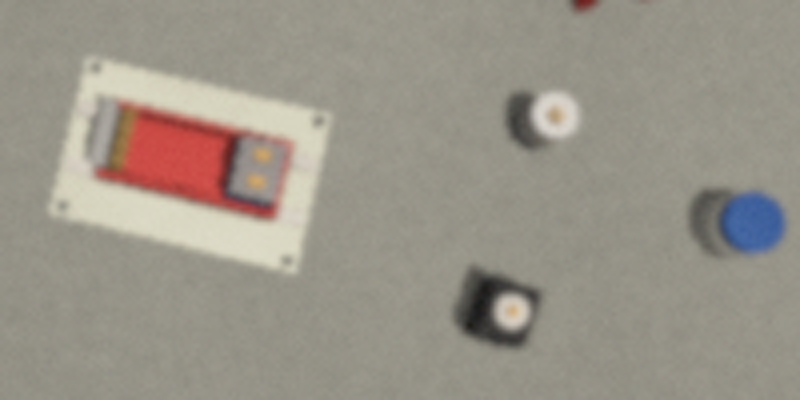

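View pics/t2.png

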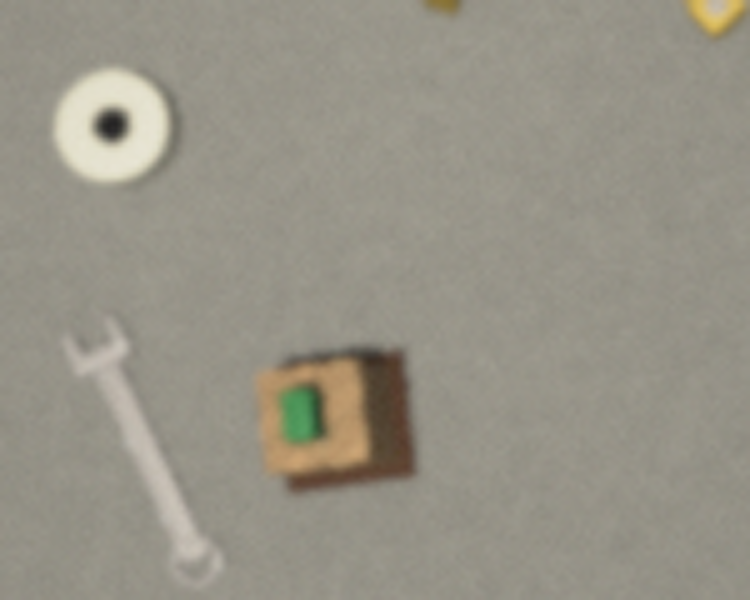

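The top view shows the box with its battery at the right (-y) end and the plates at the left end (~105,135 in the crop). The servo disc is near (352,237), the motor top near (363.5,189), and the green handle near (140,233).

```bash
python3 - <<'E'
from h import *
im=cv2.imread("pics/top0.png");p=camera_params("top")
def pr(l,bs,z):
    for b in bs[:3]:
        box=cv2.boxPoints(b[3]); print(l,b[0],np.round(b[1:3],1),'mean@z',np.round(onplane(p,b[1:3],z),4),'rect c',np.round(onplane(p,b[3][0],z),4))
        print('  ',[list(np.round(onplane(p,q,z)[:2],4)) for q in box])
pr('green',blobs(im,(50,100,50),(85,255,255),(80,150,230,270)),.126)
pr('wood',blobs(im,(8,80,120),(22,200,255),(80,150,230,270),50),.09)
pr('dock',blobs(im,(20,8,170),(45,60,255),(225,160,320,240),50),.012)
pr('red',blobs(im,(0,150,120),(6,255,255),(225,160,320,240),30)+blobs(im,(174,150,120),(180,255,255),(225,160,320,240),30),.052)
pr('motor',blobs(im,(0,0,185),(180,50,255),(350,175,380,200)),.08)
pr('servodisc',blobs(im,(0,0,160),(180,60,255),(335,225,365,250)),.087)
pr('servotop',blobs(im,(0,0,0),(180,255,60),(330,220,370,255)),.08)
E
```

```text
green 49 [139.8 232.3] mean@z [0.4432 0.337  0.126 ] rect c [0.4427 0.3364 0.126 ]
   [[np.float64(0.4552), np.float64(0.3457)], [np.float64(0.4557), np.float64(0.3287)], [np.float64(0.4303), np.float64(0.3272)], [np.float64(0.4298), np.float64(0.3441)]]
wood 340 [143.2 233.4] mean@z [0.4413 0.3359 0.09  ] rect c [0.4426 0.3388 0.09  ]
   [[np.float64(0.47), np.float64(0.3743)], [np.float64(0.4785), np.float64(0.3142)], [np.float64(0.4153), np.float64(0.3034)], [np.float64(0.4069), np.float64(0.3632)]]
dock 1496 [272.6 202.2] mean@z [ 0.5518 -0.042   0.012 ] rect c [ 0.5561 -0.0406  0.012 ]
   [[np.float64(0.5109), np.float64(0.0708)], [np.float64(0.6417), np.float64(0.0455)], [np.float64(0.6016), np.float64(-0.1531)], [np.float64(0.4717), np.float64(-0.1256)]]
red 425 [268.8 198.8] mean@z [ 0.5577 -0.0285  0.052 ] rect c [ 0.5587 -0.0255  0.052 ]
   [[np.float64(0.5416), np.float64(0.0223)], [np.float64(0.5935), np.float64(0.0118)], [np.float64(0.576), np.float64(-0.0735)], [np.float64(0.5242), np.float64(-0.0627)]]
motor 88 [363.8 188.1] mean@z [ 0.5954 -0.3111  0.08  ] rect c [ 0.
[... 296 characters left out ...]
np.float64(0.4573), np.float64(-0.2659)], [np.float64(0.4579), np.float64(-0.2865)], [np.float64(0.4375), np.float64(-0.2866)], [np.float64(0.4369), np.float64(-0.266)]]
servotop 68 [344.9 235.8] mean@z [ 0.4518 -0.2552  0.08  ] rect c [ 0.4519 -0.2555  0.08  ]
   [[np.float64(0.4359), np.float64(-0.2402)], [np.float64(0.4738), np.float64(-0.255)], [np.float64(0.468), np.float64(-0.2709)], [np.float64(0.4301), np.float64(-0.256)]]
servotop 8 [349.2 243.6] mean@z [ 0.4293 -0.2682  0.08  ] rect c [ 0.4297 -0.269   0.08  ]
   [[np.float64(0.431), np.float64(-0.2616)], [np.float64(0.4314), np.float64(-0.2763)], [np.float64(0.4285), np.float64(-0.2763)], [np.float64(0.4281), np.float64(-0.2616)]]
```

```bash
cat >> h.py <<'E'
def plan(pts,yaw=None,src=None):
    o=get_obs();P=np.array(o["tool_pos"]) if src is None else np.array(src[:3]);R_,P_,Y=o["tool_rot"]
    if src is not None and len(src)>3: Y=src[3]
    y=np.radians(Y);tx=np.array([np.cos(y),np.sin(y),0]);ty=np.array([np.sin(y),-np.cos(y),0])
    print("now",np.round(P,4),np.round(o["tool_rot"],2),"w",round(o["grip_width"],4),"F",np.round(o["force"],1),"t",o["time_s"])
    for q in pts:
        d=np.array(q[:3])-P; print("->",q,"shift",np.round([d@tx,d@ty,-d[2]],4), "" if yaw is None else "twist %.4f"%np.radians((Y-yaw+180)%360-180))
E
python3 - <<'E'
from h import *
plan([(.21,.615,.28),(.42,.35,.30),(.50,.0,.30),(.46,-.26,.30)],78.7)
E
```

```text
now [0.2098 0.6147 0.1829] [-1.7992e+02  1.0000e-02  1.6116e+02] w 0.0871 F [0.4 0.  0.5] t 0.15
-> (0.21, 0.615, 0.28) shift [-0.0001  0.0003 -0.0971] twist 1.4393
-> (0.42, 0.35, 0.3) shift [-0.2844 -0.1827 -0.1171] twist 1.4393
-> (0.5, 0.0, 0.3) shift [-0.4732 -0.4881 -0.1171] twist 1.4393
-> (0.46, -0.26, 0.3) shift [-0.5192 -0.7471 -0.1171] twist 1.4393
```

```bash
python3 -m handwheel '[[0.087,0,0,-0.05,0],[0.087,0,0,-0.1,0],[0.087,-0.04,-0.027,-0.117,0.15],[0.087,-0.08,-0.053,-0.117,0.3],[0.087,-0.12,-0.08,-0.117,0.44],[0.087,-0.16,-0.106,-0.117,0.58],[0.087,-0.2,-0.133,-0.117,0.73],[0.087,-0.24,-0.16,-0.117,0.87],[0.087,-0.284,-0.183,-0.117,1.02],[0.087,-0.31,-0.225,-0.117,1.16],[0.087,-0.336,-0.267,-0.117,1.31],[0.087,-0.363,-0.309,-0.117,1.44],[0.087,-0.39,-0.351,-0.117,1.44],[0.087,-0.416,-0.393,-0.117,1.44],[0.087,-0.442,-0.435,-0.117,1.44],[0.087,-0.469,-0.477,-0.117,1.44],[0.087,-0.479,-0.526,-0.117,1.44],[0.087,-0.487,-0.575,-0.117,1.44],[0.087,-0.497,-0.624,-0.117,1.44],[0.087,-0.507,-0.673,-0.117,1.44]]' 10
python3 - <<'E'
from h import *
plan([(.46,-.26,.30)],78.7)
E
```

```text
time_s: 2.15
tool_pos: [0.4717, -0.1873, 0.3007]
tool_rot: [180.0, -0.1, 78.7]
force: [1.2, 0.5, -0.6]
grip_width: 0.0868
now [ 0.4717 -0.1873  0.3007] [ 1.7997e+02 -5.0000e-02  7.8670e+01] w 0.0868 F [ 1.2  0.5 -0.6] t 2.15
-> (0.46, -0.26, 0.3) shift [-0.0735  0.0028  0.0007] twist -0.0005
```

```bash
python3 -m handwheel '[[0.087,-0.03,0,0,0],[0.087,-0.03,0,0,0],[0.087,-0.03,0,0,0]]'
python3 - <<'E'
from h import *
p,im=shot("wrist","w1");print(get_obs()["tool_pos"], -p["R"].T@p["t"])
E
```

```text
time_s: 2.45
tool_pos: [0.4663, -0.2151, 0.3006]
tool_rot: [-180.0, -0.0, 78.6]
force: [0.5, 0.6, -0.1]
grip_width: 0.087
[ 0.46675309 -0.21380596  0.30048894] [ 0.48196923 -0.14176204  0.50235931]
```

View pics/w1.png

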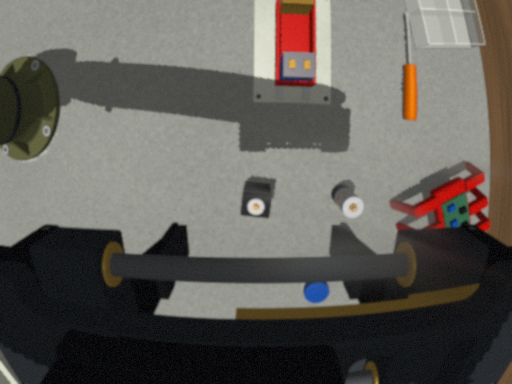

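The wrist view shows the servo at about (257,205), the motor at (352,207), the battery at (298,65) and the box above it. The fingers are at the bottom.

```bash
python3 - <<'E'
from h import *
im=cv2.imread("pics/w1.png"); crop(im,225,0,385,110,5,"w1a"); crop(im,225,160,385,235,5,"w1b")
E
```

```text
(no output)
```

View pics/w1a.png

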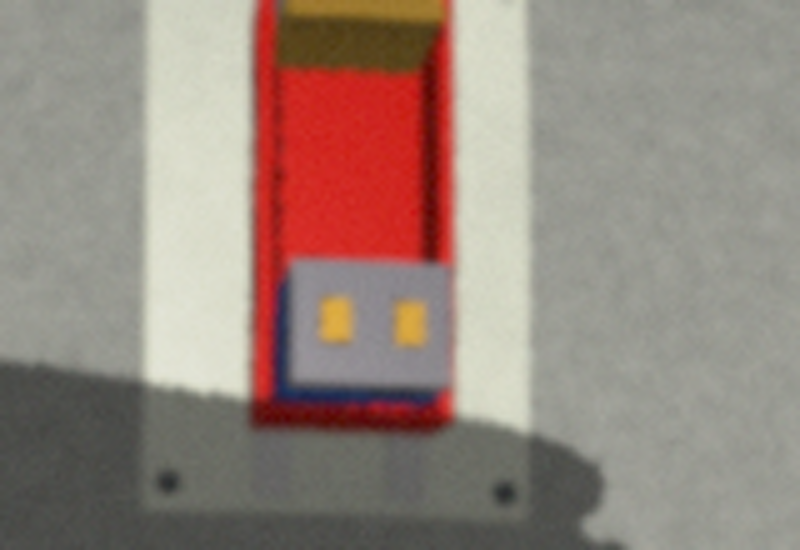

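View pics/w1b.png

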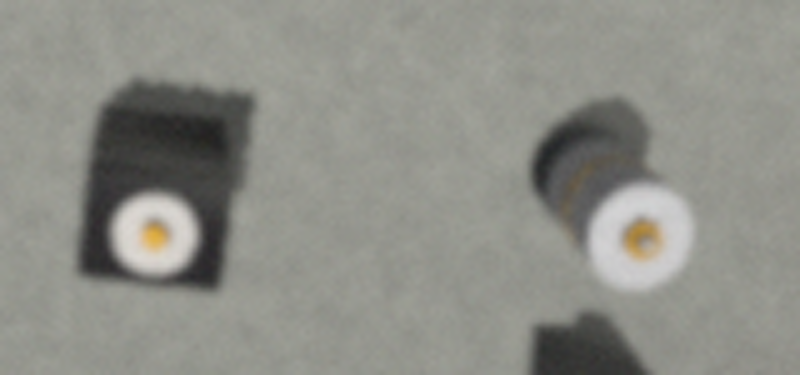

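```bash
cat > m1.py <<'E'
from h import *
p=dict(np.load("pics/w1.npz"))
A=lambda x,y:(225+x/5-.4,y/5-.4)
B=lambda x,y:(225+x/5-.4,160+y/5-.4)
w=lambda uv,z:onplane(p,uv,z,True)
s=[w(B(80,273),.08),w(B(219,289),.08),w(B(232,190),.08)]
print("servo corners",np.round(s,4),np.linalg.norm(s[1]-s[0]),np.degrees(np.arctan2(*(s[1]-s[0])[1::-1])))
print("disc",w(B(155,235),.087),"motor top",w(B(640,237),.08),w(B(650,241),.088))
b=[w(A(289,387),.097),w(A(447,387),.097),w(A(447,262),.097),w(A(292,260),.097)]
print("batt",np.round(b,4),np.mean(b,0),[np.linalg.norm(b[i]-b[i-1]) for i in range(4)])
r=[w(A(252,405),.052),w(A(263,5),.052)]
r2=[w(A(453,415),.052),w(A(449,5),.052)]
for a,c in (r,r2): print("rim",a,c,np.degrees(np.arctan2(*(c-a)[1::-1]))-90)
d=w(A(167,483),.012),w(A(504,493),.012); print("dock screws",d,np.degrees(np.arctan2(*(d[1]-d[0])[1::-1])))
E
python3 m1.py
python3 - <<'E'
from h import *
p=camera_params("top")
# screws in top view from crop t1 (origin 225,160, x4)
q=[onplane(p,(225+x/4-.4,160+y/4-.4),.012) for x,y in [(95,67),(318,121),(288,260),(62,206)]]
print(np.round(q,4),np.mean(q,0))
for i,j in ((1,0),(2,3)):
    d=q[j]-q[i];print(np.linalg.norm(d),np.degrees(np.arctan2(d[1],d[0]))-90)
E
```

```text
servo corners [[ 0.4239 -0.2884  0.08  ]
 [ 0.4642 -0.3018  0.08  ]
 [ 0.4739 -0.2717  0.08  ]] 0.04244718492900891 -18.389296768968045
disc [ 0.4492124  -0.27869698  0.087     ] motor top [ 0.59581037 -0.31215004  0.08      ] [ 0.59672472 -0.3108946   0.088     ]
batt [[ 0.5216 -0.1041  0.097 ]
 [ 0.564  -0.1111  0.097 ]
 [ 0.5711 -0.0765  0.097 ]
 [ 0.5295 -0.0694  0.097 ]] [ 0.54654441 -0.09028786  0.097     ] [np.float64(0.0355702260004947), np.float64(0.043029813693047106), np.float64(0.03530964262447043), np.float64(0.04224493994330136)]
rim [ 0.51405079 -0.10329915  0.052     ] [0.54330352 0.02245327 0.052     ] -13.095344251768779
rim [ 0.5733006 -0.1165328  0.052    ] [0.59999568 0.01428574 0.052     ] -11.533534178378858
dock screws (array([ 0.48475448, -0.11995309,  0.012     ]), array([ 0.59352718, -0.14264876,  0.012     ])) -11.785799478694662
[[ 0.6309  0.0364  0.012 ]
 [ 0.5935 -0.1396  0.012 ]
 [ 0.4841 -0.1181  0.012 ]
 [ 0.5208  0.0585  0.012 ]] [ 0.55735851 -0.040706    0.012     ]
0.17994376573849893 -12.004705217823584
0.18045404973168472 -11.740387467998048
```

```bash
python3 - <<'E'
from h import *
plan([(.449,-.278,.3),(.449,-.278,.047)],71.6)
E
```

```text
now [ 0.4668 -0.2138  0.3005] [-1.7998e+02 -5.0000e-02  7.8710e+01] w 0.0872 F [-0.   0.9 -0.1] t 2.5
-> (0.449, -0.278, 0.3) shift [-0.0664 -0.0048  0.0005] twist 0.1241
-> (0.449, -0.278, 0.047) shift [-0.0664 -0.0048  0.2535] twist 0.1241
```

```bash
python3 -m handwheel '[[0.087,-0.035,-0.002,0.03,0.06],[0.087,-0.066,-0.005,0.065,0.124],[0.087,-0.066,-0.005,0.11,0.124],[0.087,-0.066,-0.005,0.155,0.124],[0.087,-0.066,-0.005,0.155,0.124],[0.087,-0.066,-0.005,0.155,0.124]]' 25
python3 - <<'E'
from h import *
p,im=shot("wrist","w2")
plan([(.449,-.278,.047)],71.6)
E
```

```text
time_s: 3.1
tool_pos: [0.4493, -0.2773, 0.1462]
tool_rot: [-179.9, 0.0, 71.7]
force: [0.2, -0.4, 1.2]
grip_width: 0.0866
now [ 0.4504 -0.2782  0.1476] [1.7987e+02 1.0000e-02 7.1680e+01] w 0.0872 F [0.5 0.  0.5] t 3.15
-> (0.449, -0.278, 0.047) shift [-0.0003 -0.0014  0.1006] twist 0.0013
```

View pics/w2.png

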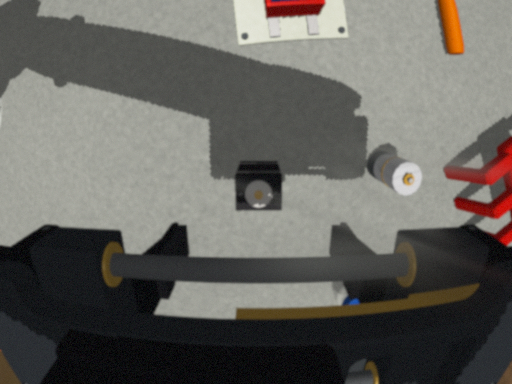

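The servo at (258,187) is square to the jaws and centred between them. Descending to grip it.

```bash
python3 -m handwheel '[[0.087,0,0,0.035,0],[0.087,0,0,0.07,0],[0.087,0,0,0.098,0],[0.087,0,0,0.1,0],[0.087,0,0,0.1,0],[0.03,0,0,0.1,0],[0.03,0,0,0.1,0],[0.03,0,0,0.1,0],[0.03,0,0,0.1,0],[0.03,0,0,0.1,0],[0.03,0,0,0.1,0],[0.03,0,0,0.1,0]]' 25
python3 - <<'E'
from h import *
p=dict(np.load("pics/w2.npz"))
print("motor",onplane(p,(407,179),.08,True))
plan([],0)
E
```

```text
time_s: 4.35
tool_pos: [0.4486, -0.2786, 0.0457]
tool_rot: [-180.0, -0.0, 71.6]
force: [0.9, -0.3, 0.6]
grip_width: 0.0384
motor [ 0.59602204 -0.31267214  0.08      ]
now [ 0.4486 -0.2786  0.0457] [-179.99   -0.     71.55] w 0.0384 F [ 0.9 -0.3  0.6] t 4.35
```

```bash
python3 -m handwheel '[[0.03,0,0,0,0],[0.03,0,0,0,0],[0.03,0,0,0,0]]'
python3 - <<'E'
from h import *
p,im=shot("wrist","w3");shot("side","s3")
crop(im,170,120,350,260,4,"w3a")
E
```

```text
time_s: 4.65
tool_pos: [0.4487, -0.2786, 0.0457]
tool_rot: [-180.0, -0.0, 71.6]
force: [-0.2, -0.7, 0.2]
grip_width: 0.0302
```

View pics/w3a.png

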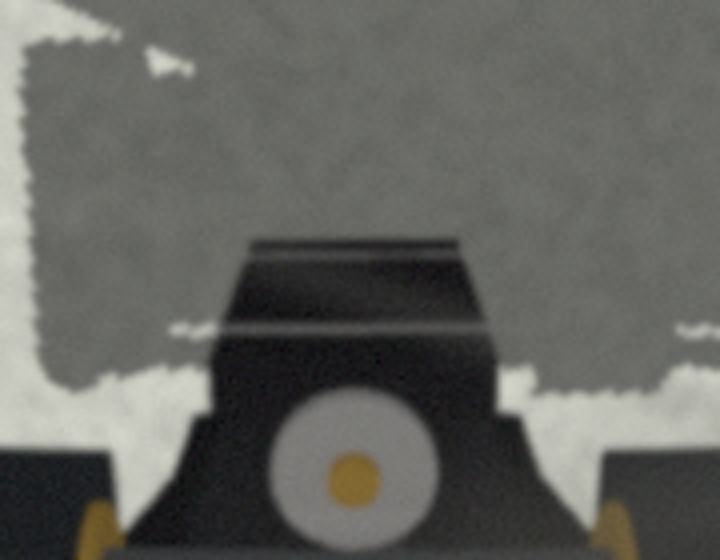

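View pics/w3.png

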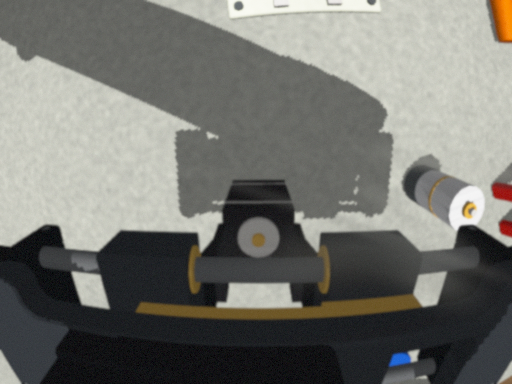

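```bash
python3 - <<'E'
from h import *
im=cv2.imread("pics/s3.png"); crop(im,180,170,360,310,4,"s3a")
print(get_obs()["grip_width"],get_obs()["force"])
E
```

```text
0.03009266559409613 [-0.40406718  0.61886203 -0.55387309]
```

View pics/s3a.png

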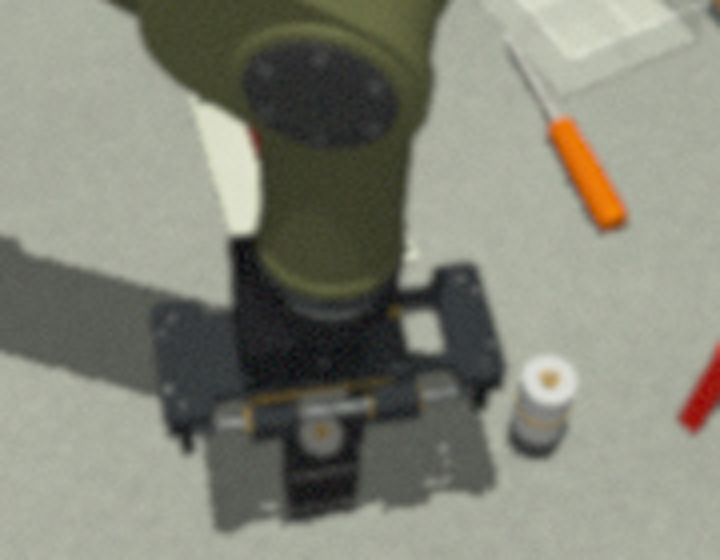

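```bash
python3 - <<'E'
from h import *
pw=dict(np.load("pics/w3.npz"));ps=dict(np.load("pics/s3.npz"))
us=(180+321/4-.4,170+432/4-.4)
uw=(258.,237.)
print(two(pw,uw,True,ps,us,False), onplane(pw,uw,.087,True),onplane(ps,us,.087))
o=get_obs();T=o["tool_pos"];y=np.radians(o["tool_rot"][2]);tx=np.array([np.cos(y),np.sin(y),0]);ty=np.array([np.sin(y),-np.cos(y),0])
for n,p,f in(("w",pw,True),("s",ps,False)):
  for h in (0,.019,.05):
    print(n,h,[np.round(proj(p,T+[0,0,h]+k*ty,f),0) for k in(-.015,0,.015)])
p0=dict(np.load("pics/w1.npz"))
E
```

```text
(array([ 0.44893116, -0.27808322,  0.08438687]), np.float64(0.0006183504671685963)) [ 0.44959537 -0.2770877   0.087     ] [ 0.44795948 -0.27912013  0.087     ]
w 0 [array([237., 215.]), array([258., 215.]), array([278., 215.])]
w 0.019 [array([235., 225.]), array([257., 225.]), array([280., 225.])]
w 0.05 [array([231., 246.]), array([257., 246.]), array([284., 246.])]
s 0 [array([254., 286.]), array([260., 285.]), array([265., 284.])]
s 0.019 [array([254., 282.]), array([260., 282.]), array([266., 281.])]
s 0.05 [array([254., 276.]), array([260., 276.]), array([266., 275.])]
```

```bash
python3 - <<'E'
from h import *
pw=dict(np.load("pics/w3.npz"))
o=get_obs();T=o["tool_pos"];y=np.radians(o["tool_rot"][2]);ty=np.array([np.sin(y),-np.cos(y),0])
for h in (.06,.07,.08,.09,.1): print(h,np.round(proj(pw,T+[0,0,h]-.05*ty,True)),np.round(proj(pw,T+[0,0,h]+.05*ty,True)))
im=cv2.imread("pics/w3.png");im=np.clip(im.astype(float)*3,0,255).astype(np.uint8);crop(im,170,160,350,310,4,"w3b")
E
```

```text
0.06 [167. 252.] [348. 253.]
0.07 [162. 261.] [353. 261.]
0.08 [156. 271.] [358. 271.]
0.09 [150. 281.] [364. 282.]
0.1 [143. 293.] [371. 294.]
```

View pics/w3b.png

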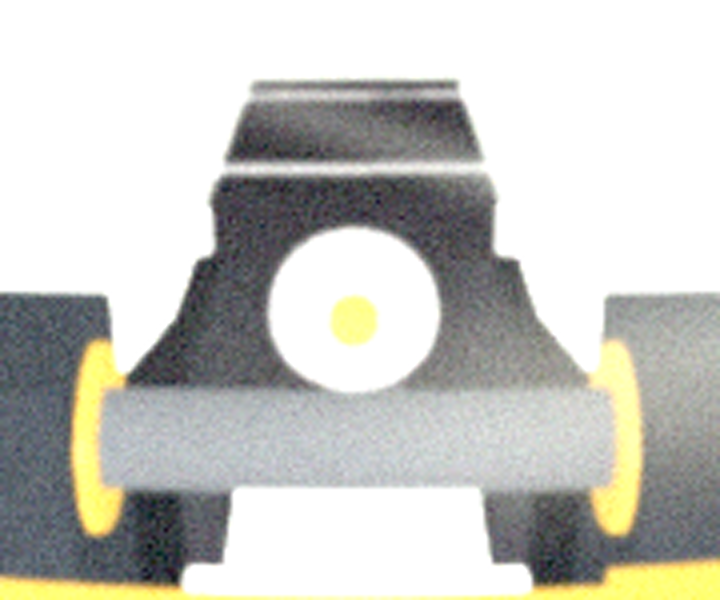

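```bash
python3 -m handwheel '[[0.02,0,0,0,0],[0.02,0,0,0,0],[0.02,0,0,0,0]]' 
python3 - <<'E'
from h import *
pw=dict(np.load("pics/w3.npz"));p2=dict(np.load("pics/w2.npz"))
a,b=onplane(pw,(223,210),.08,True),onplane(pw,(293.5,210),.08,True);print(a,b,np.linalg.norm(a-b))
a,b=onplane(p2,(235.5,209),.08,True),onplane(p2,(281,209),.08,True);print(a,b,np.linalg.norm(a-b))
p,im=shot("wrist","w4");crop(im,150,160,370,310,3.5,"w4a")
E
```

```text
time_s: 5.05
tool_pos: [0.4487, -0.2786, 0.0458]
tool_rot: [180.0, -0.0, 71.6]
force: [-0.2, -0.8, -0.7]
grip_width: 0.0211
[ 0.43424436 -0.25673981  0.08      ] [ 0.47434926 -0.27010515  0.08      ] 0.04227333604140571
[ 0.42319498 -0.28785737  0.08      ] [ 0.4644917 -0.3014921  0.08     ] 0.04348935810139776
```

View pics/w4a.png

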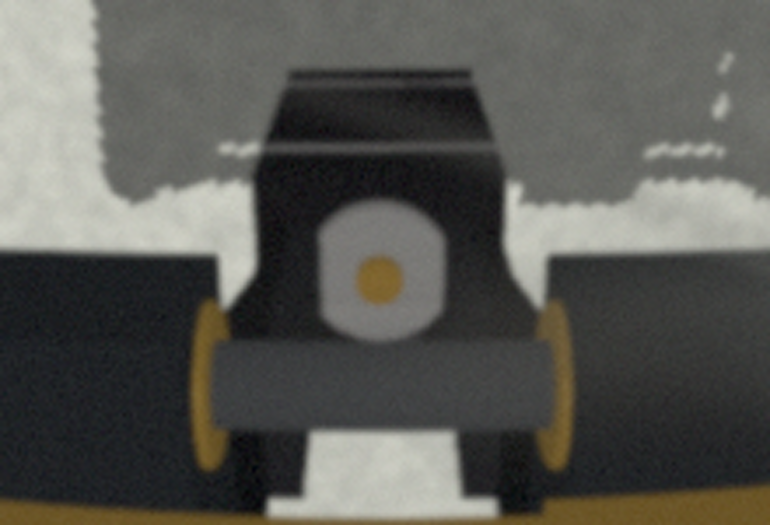

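```bash
python3 - <<'E'
from h import *
p,im=shot("side","s4");im=np.clip(im.astype(float)*2.5,0,255).astype(np.uint8);crop(im,210,230,310,310,7.5,"s4a")
E
```

```text
(no output)
```

View pics/s4a.png

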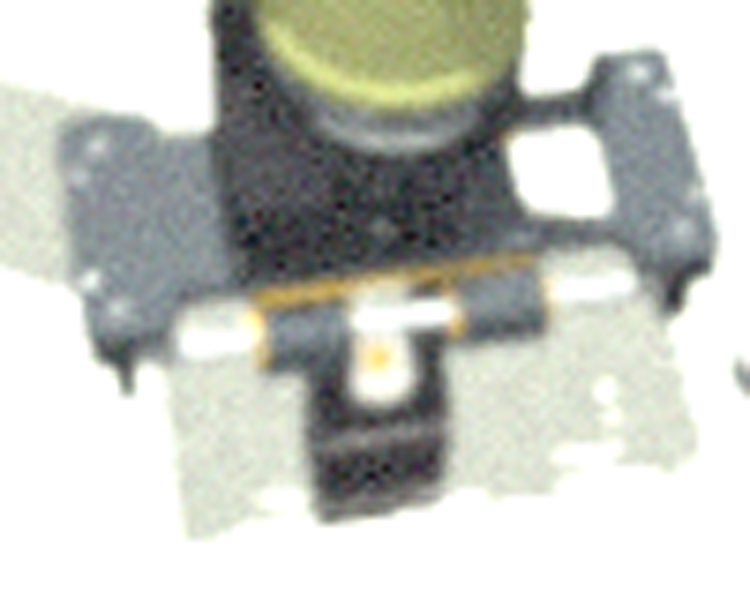

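```bash
python3 - <<'E'
from h import *
im=cv2.imread("pics/w2.png");im=np.clip(im.astype(float)*3,0,255).astype(np.uint8);crop(im,130,170,390,320,3,"w2b")
E
```

```text
(no output)
```

View pics/w2b.png

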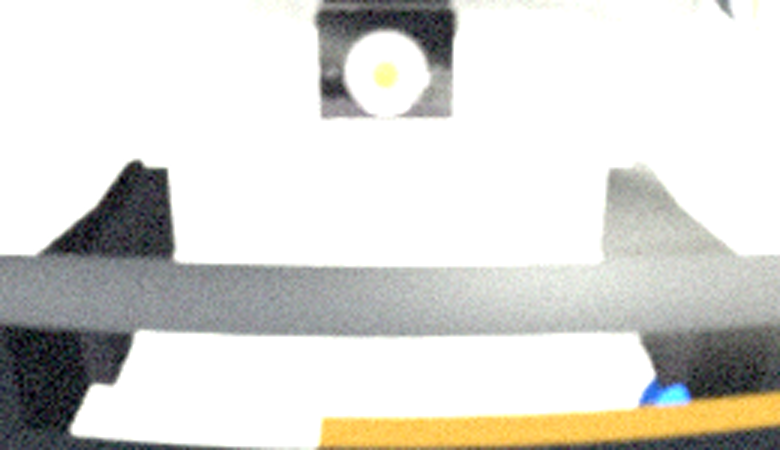

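The fingers closed to 21 mm without touching the 44 mm servo, and they hide the disc edges. So the tips appear to end some 35–40 mm short of the reported TCP, above the servo. I'll open, go down in a small step and check.

```bash
python3 -m handwheel '[[0.087,0,0,0,0],[0.087,0,0,0,0],[0.087,0,0,0,0],[0.087,0,0,0,0],[0.087,0,0,0,0],[0.087,0,0,0.01,0],[0.087,0,0,0.02,0],[0.087,0,0,0.02,0],[0.087,0,0,0.02,0]]' 
python3 - <<'E'
from h import *
p,im=shot("wrist","w5");plan([])
for h in (0,.02,.04): print(proj(p,get_obs()["tool_pos"]+[0,0,h],True))
E
```

```text
time_s: 6.05
tool_pos: [0.4481, -0.2785, 0.0251]
tool_rot: [-179.9, 0.0, 71.5]
force: [0.3, -0.7, 0.3]
grip_width: 0.0829
now [ 0.4484 -0.2787  0.0255] [-1.7997e+02  1.0000e-02  7.1540e+01] w 0.0845 F [-0.1 -0.1  0.1] t 6.1
[258.12821034 215.64839534]
[258.01421321 226.26831026]
[257.87706512 239.09111204]
```

View pics/w5.png

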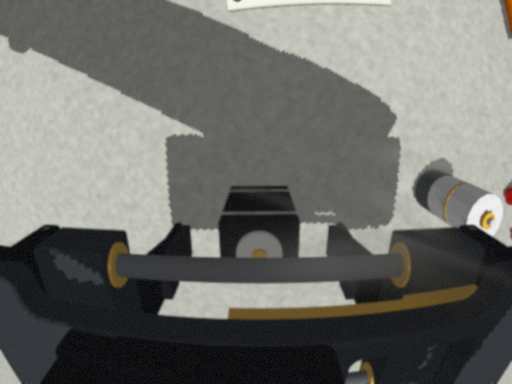

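The disc is now at (260,245) near the rod, and there was no contact on the way down. Trying the jaws here.

```bash
python3 -m handwheel '[[0.035,0,0,0,0],[0.035,0,0,0,0],[0.035,0,0,0,0],[0.035,0,0,0,0],[0.035,0,0,0,0],[0.035,0,0,0,0],[0.035,0,0,0,0],[0.035,0,0,0,0],[0.035,0,0,0,0]]' 10
python3 - <<'E'
from h import *
p,im=shot("wrist","w6");im=np.clip(im.astype(float)*3,0,255).astype(np.uint8);crop(im,150,160,370,310,3.5,"w6a");plan([])
E
```

```text
time_s: 7.0
tool_pos: [0.4487, -0.2786, 0.0258]
tool_rot: [-180.0, -0.0, 71.6]
force: [-1.0, 0.0, 0.4]
grip_width: 0.0438
now [ 0.4487 -0.2785  0.0258] [-1.800e+02 -1.000e-02  7.155e+01] w 0.0439 F [-0.3  0.1  1.9] t 7.05
```

View pics/w6a.png

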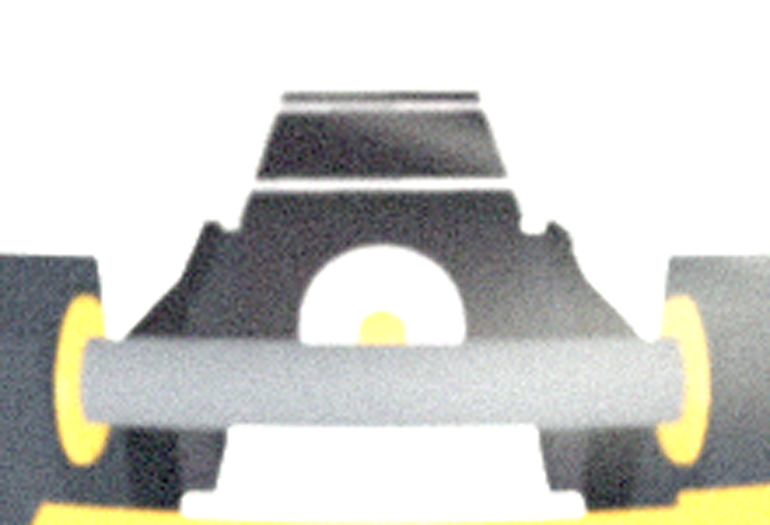

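The jaws stopped at 43.9 mm, so the servo is gripped by its upper ~18 mm, and the real tips are about 37 mm short of the reported TCP. Lifting with 30 N and carrying it over the box.

```bash
python3 - <<'E'
from h import *
plan([(.5548,-.0531,.17)],78.15)
E
```

```text
now [ 0.4487 -0.2785  0.0258] [-1.800e+02 -1.000e-02  7.155e+01] w 0.0439 F [-0.3  0.1  1.9] t 7.05
-> (0.5548, -0.0531, 0.17) shift [ 0.2474  0.0293 -0.1442] twist -0.1151
```

```bash
python3 -m handwheel '[[0.035,0,0,0,0],[0.035,0,0,0,0],[0.035,0,0,-0.01,0],[0.035,0,0,-0.03,0],[0.035,0,0,-0.065,0],[0.035,0,0,-0.105,0],[0.035,0,0,-0.144,0],[0.035,0.035,0.004,-0.144,-0.03],[0.035,0.075,0.009,-0.144,-0.06],[0.035,0.115,0.014,-0.144,-0.09],[0.035,0.155,0.019,-0.144,-0.115],[0.035,0.195,0.024,-0.144,-0.115],[0.035,0.23,0.028,-0.144,-0.115],[0.035,0.247,0.029,-0.144,-0.115],[0.035,0.247,0.029,-0.144,-0.115],[0.035,0.247,0.029,-0.144,-0.115]]' 30
python3 - <<'E'
from h import *
p,im=shot("wrist","w7");plan([(.5548,-.0531,.17)],78.15);shot("top","t7");shot("side","s7")
E
```

```text
time_s: 8.65
tool_pos: [0.5537, -0.0552, 0.1698]
tool_rot: [-180.0, 0.1, 78.1]
force: [-0.5, -0.6, -1.7]
grip_width: 0.0438
now [ 0.5536 -0.0559  0.1699] [-1.800e+02  7.000e-02  7.798e+01] w 0.0439 F [ 0.4 -0.5 -2.1] t 8.7
-> (0.5548, -0.0531, 0.17) shift [ 0.003   0.0006 -0.0001] twist -0.0029
```

View pics/w7.png

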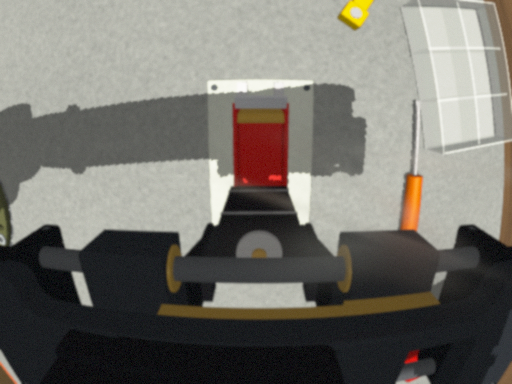

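View pics/s7.png

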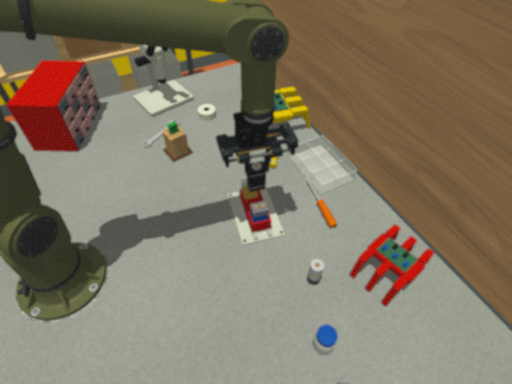

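The servo hangs upright over the box. The brass wedge is at (260,116), the aluminium plate at (261,103), and the box rims are at columns ~233 and 289. Next, the centreline and the lengthwise reference.

```bash
python3 - <<'E'
from h import *
im=cv2.imread("pics/w7.png");crop(im,200,70,320,200,4.6,"w7a")
im=cv2.imread("pics/s7.png");crop(im,220,150,300,250,5.9,"s7a")
E
```

```text
(no output)
```

View pics/w7a.png

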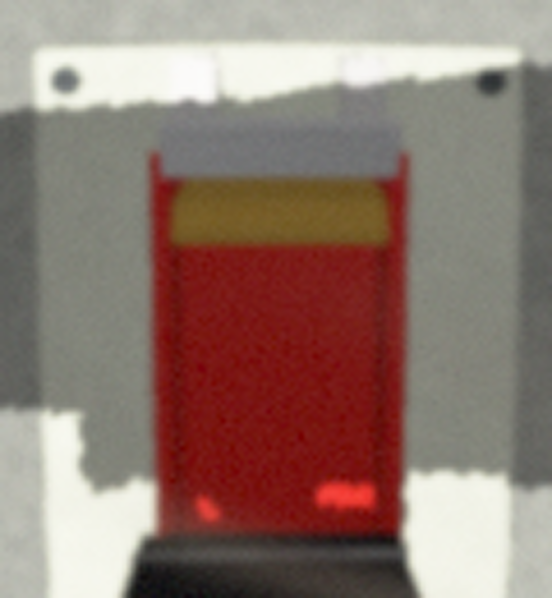

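View pics/s7a.png

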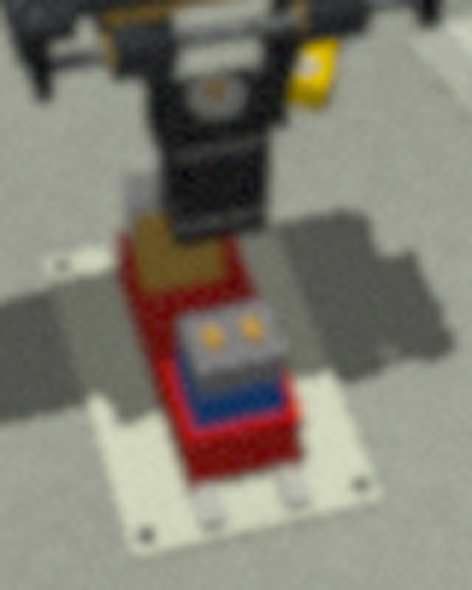

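```bash
python3 - <<'E'
from h import *
p=dict(np.load("pics/w7.npz"));A=lambda x,y:(200+x/4.6-.4,70+y/4.6-.4);w=lambda x,y,z:onplane(p,A(x,y),z,True)
f=np.radians(-11.85);xd=np.array([np.cos(f),np.sin(f),0]);yd=np.array([-np.sin(f),np.cos(f),0])
T=get_obs()["tool_pos"]
def rep(n,P): d=P-np.array([.5574,-.0407,0]);print(n,np.round(P,4),"x",round(d@xd*1e3,1),"y",round(d@yd*1e3,1))
rep("screw",w(65,80,.012));rep("screw",w(490,82,.012))
rep("wedge foot L",w(172,245,.017));rep("wedge foot R",w(388,245,.017))
for yy in (200,500): rep("rimL in",w(170 if yy==200 else 178,yy,.052));rep("rimR in",w(390 if yy==200 else 388,yy,.052))
rep("rimLout",w(152,200,.052));rep("rimRout",w(407,200,.052));rep("rimLout",w(160,480,.052));rep("rimRout",w(403,480,.052))
rep("alu top front L",w(162,176,.087));rep("alu R",w(400,176,.087))
rep("alu top back L",w(162,124,.087));rep("alu top backR",w(400,124,.087))
rep("servo cmd",np.array([.5548,-.0531,0]));rep("tool",T)
p1=dict(np.load("pics/w1.npz"));A1=lambda x,y:(225+x/5-.4,y/5-.4)
w1=lambda x,y,z:onplane(p1,A1(x,y),z,True)
rep("w1 batt",np.array([.5465,-.0903,0]));rep("w1 farwall outer bottom",w1(255,430,.017));rep("",w1(450,430,.017));rep("rim farend",w1(350,405,.052))
for x,y in((167,483),(504,493)): rep("w1 screw",w1(x,y,.012))
rep("w1 wedge foot",w1(355,70,.017))
E
```

```text
screw [0.5229 0.0564 0.012 ] x -53.7 y 88.0
screw [0.6309 0.0332 0.012 ] x 56.8 y 87.4
wedge foot L [0.5413 0.0075 0.017 ] x -25.7 y 43.9
wedge foot R [ 0.5957 -0.0039  0.017 ] x 29.9 y 43.9
rimL in [0.5459 0.019  0.052 ] x -23.5 y 56.1
rimR in [0.5957 0.0086 0.052 ] x 27.4 y 56.1
rimL in [ 0.5321 -0.0512  0.052 ] x -22.6 y -15.5
rimR in [ 0.5815 -0.0616  0.052 ] x 27.9 y -15.5
rimLout [0.5419 0.0199 0.052 ] x -27.7 y 56.2
rimRout [0.5996 0.0078 0.052 ] x 31.3 y 56.1
rimLout [ 0.529  -0.0455  0.052 ] x -26.8 y -10.6
rimRout [ 0.586  -0.0575  0.052 ] x 31.4 y -10.6
alu top front L [0.5481 0.0242 0.087 ] x -22.5 y 61.6
alu R [0.596  0.0142 0.087 ] x 26.5 y 61.6
alu top back L [0.5504 0.0348 0.087 ] x -22.4 y 72.4
alu top backR [0.5981 0.0248 0.087 ] x 26.4 y 72.5
servo cmd [ 0.5548 -0.0531  0.    ] x 0.0 y -12.7
tool [ 0.5537 -0.0559  0.17  ] x -0.5 y -15.6
w1 batt [ 0.5465 -0.0903  0.    ] x -0.5 y -50.8
w1 farwall outer bottom [ 0.5159 -0.1086  0.017 ] x -26.7 y -74.9
 [ 0.5785 -0.1193  0.017 ] x 36.8 y -72.6
rim farend [ 0.5429 -0.1085  0.052 ] x -0.2 y -69.3
w1 screw [ 0.4848 -0.12    0.012 ] x -54.8 y -92.5
w1 screw [ 0.5935 -0.1426  0.012 ] x 56.3 y -92.4
w1 wedge foot [0.5728 0.0069 0.017 ] x 5.3 y 49.8
```

```bash
python3 - <<'E'
from h import *
im=cv2.imread("pics/t7.png");crop(im,235,165,315,235,10,"t7a")
im=cv2.imread("pics/top0.png");crop(im,235,165,315,235,10,"t0a")
E
```

```text
(no output)
```

View pics/t0a.png

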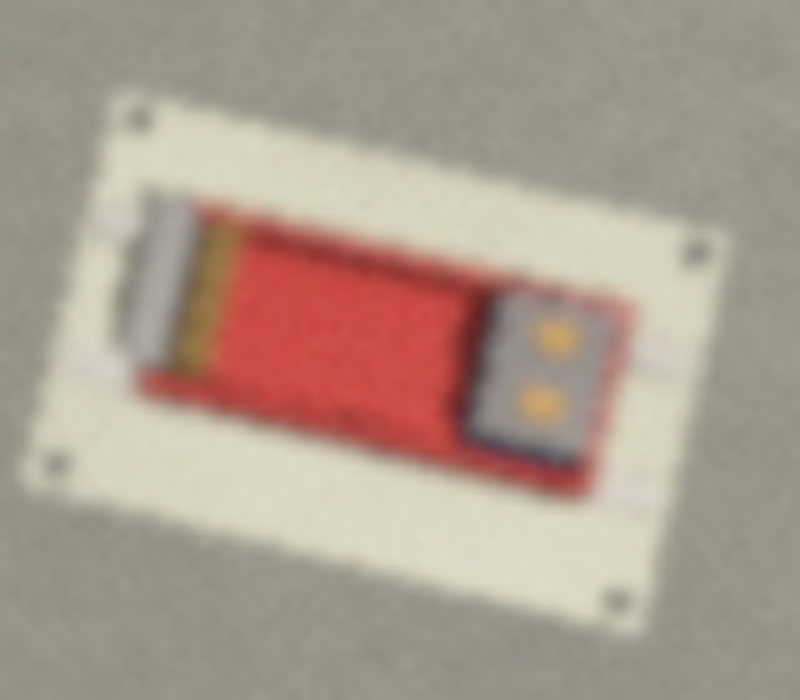

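View pics/t7a.png

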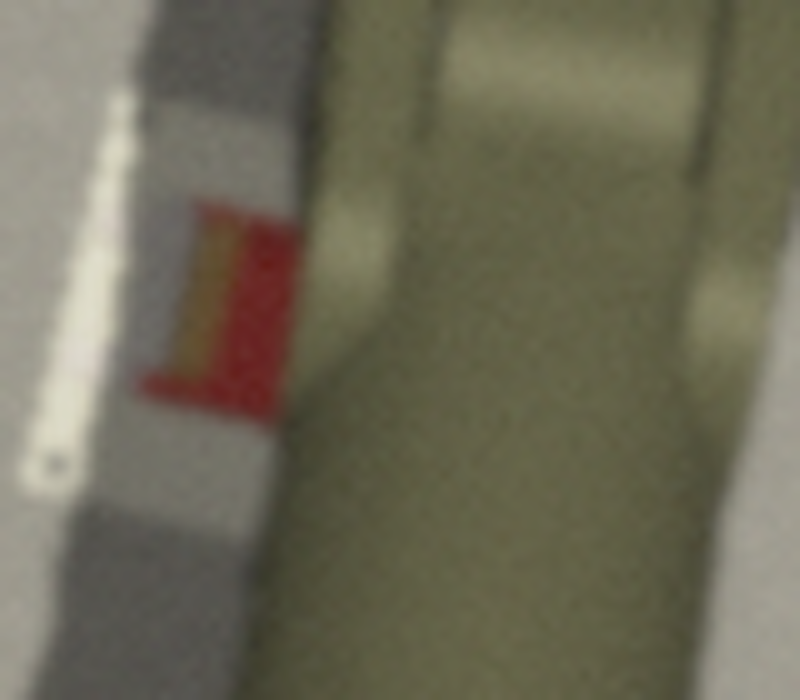

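```bash
python3 - <<'E'
from h import *
p=camera_params("top");A=lambda x,y:(235+x/10-.45,165+y/10-.45);w=lambda x,y,z:onplane(p,A(x,y),z)
f=np.radians(-11.85);xd=np.array([np.cos(f),np.sin(f),0]);yd=np.array([-np.sin(f),np.cos(f),0])
def rep(n,P): d=P-np.array([.5574,-.0407,0]);print(n,np.round(P,4),"x",round(d@xd*1e3,1),"y",round(d@yd*1e3,1))
c=[(500,290),(620,312),(590,463),(468,440)]
rep("batt",np.mean([w(*q,.097) for q in c],0)); 
rep("terminals",np.mean([w(557,337,.097),w(542,405,.097)],0))
rep("rim far corner +x",w(637,303,.052));rep("rim far corner -x",w(592,497,.052))
rep("rim near -x",w(135,388,.052));rep("rim +x near",w(200,203,.052))
rep("alu top",np.mean([w(*q,.087) for q in((145,190),(197,200),(165,365),(120,350))],0))
rep("alu front",np.mean([w(*q,.087) for q in((197,200),(165,365))],0))
rep("wedge foot/top edge?",np.mean([w(*q,.075) for q in((240,232),(208,375))],0))
for q in ((139,119),(696,251),(618,601),(55,465)): rep("screw",w(*q,.012))
E
```

```text
batt [ 0.5449 -0.087   0.097 ] x -2.7 y -47.9
terminals [ 0.5464 -0.0885  0.097 ] x -0.9 y -49.0
rim far corner +x [ 0.5725 -0.1179  0.052 ] x 30.7 y -72.5
rim far corner -x [ 0.5131 -0.1054  0.052 ] x -30.1 y -72.4
rim near -x [0.542  0.0339 0.052 ] x -30.4 y 69.8
rim +x near [0.5992 0.0159 0.052 ] x 29.3 y 64.0
alu top [0.5722 0.0278 0.087 ] x 0.4 y 70.1
alu front [0.5705 0.0206 0.087 ] x 0.3 y 62.7
wedge foot/top edge? [0.566  0.0077 0.075 ] x -1.5 y 49.1
screw [0.6306 0.0361 0.012 ] x 55.9 y 90.2
screw [ 0.5942 -0.1398  0.012 ] x 56.3 y -89.4
screw [ 0.4839 -0.1174  0.012 ] x -56.1 y -90.1
screw [0.521  0.0587 0.012 ] x -56.0 y 89.8
```

Top view in dock axes: the box ends are at y −72.4 and +69.8, so the box origin is at +7.7 mm. The battery is at about −48.5 and the wedge face at about +50.7. The wrist frame differs by about (1, −2) mm. I'll aim the servo at (.5562, −.0522).

```bash
python3 -m handwheel '[[0.035,0.004,0.002,0.0,-0.003],[0.035,0.004,0.002,0.01,-0.003],[0.035,0.004,0.002,0.03,-0.003],[0.035,0.004,0.002,0.05,-0.003],[0.035,0.004,0.002,0.055,-0.003],[0.035,0.004,0.002,0.055,-0.003],[0.035,0.004,0.002,0.055,-0.003]]'
python3 - <<'E'
from h import *
p,im=shot("side","s8");crop(im,220,150,300,250,5.9,"s8a")
p,im=shot("wrist","w8");crop(im,200,70,320,200,4.6,"w8a")
plan([(.5562,-.0522,.043)],78.15)
E
```

```text
time_s: 9.5
tool_pos: [0.5576, -0.0501, 0.1154]
tool_rot: [179.9, -0.0, 78.3]
force: [0.3, 1.0, -1.3]
grip_width: 0.0441
now [ 0.558  -0.0501  0.1158] [ 1.799e+02 -3.000e-02  7.831e+01] w 0.0438 F [-0.3 -0.4 -2. ] t 9.6
-> (0.5562, -0.0522, 0.043) shift [-0.0024 -0.0013  0.0728] twist 0.0027
```

View pics/s8a.png

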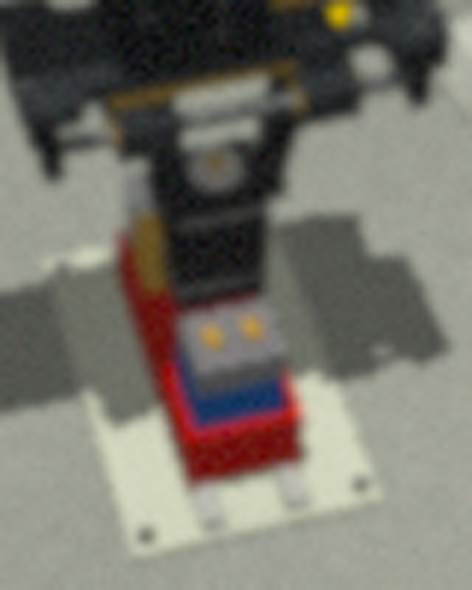

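View pics/w8.png

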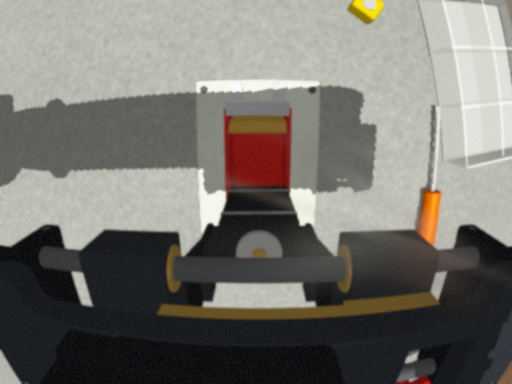

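The servo's foot (~0.09) is already below the battery top with no side force, and it is centred between the rims at columns 226 and 291. Lowering gently.

```bash
python3 -m handwheel '[[0.035,-0.002,0,0,0.002],[0.035,-0.002,0,0.01,0.002],[0.035,-0.002,0,0.02,0.002],[0.035,-0.002,0,0.03,0.002],[0.035,-0.002,0,0.04,0.002],[0.035,-0.002,0,0.05,0.002],[0.035,-0.002,0,0.058,0.002],[0.035,-0.002,0,0.062,0.002],[0.035,-0.002,0,0.062,0.002]]'
python3 - <<'E'
from h import *
p,im=shot("side","s9");crop(im,220,150,300,250,5.9,"s9a")
plan([(.5562,-.0522,.043)],78.15)
E
```

```text
time_s: 10.5
tool_pos: [0.5563, -0.0519, 0.052]
tool_rot: [-179.9, 0.0, 78.2]
force: [-0.6, -0.7, -1.2]
grip_width: 0.0436
now [ 0.5567 -0.052   0.0526] [-1.7999e+02  1.0000e-02  7.8200e+01] w 0.0437 F [-0.1  0.  -0.9] t 10.55
-> (0.5562, -0.0522, 0.043) shift [-0.0003 -0.0005  0.0096] twist 0.0008
```

View pics/s9a.png

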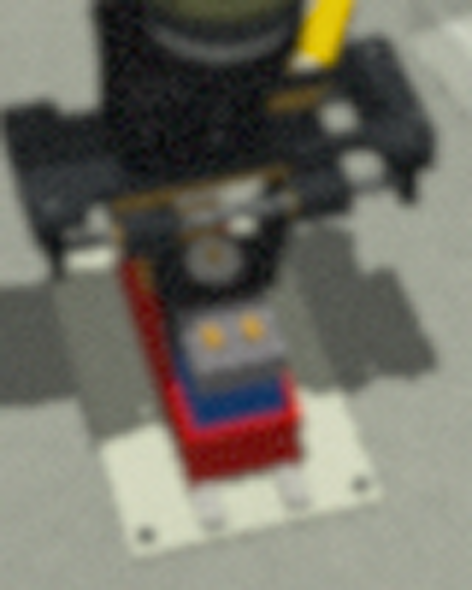

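The servo is inside the walls with its foot about 10 mm above the floor, and nothing has been disturbed. Seating it and watching the force.

```bash
python3 -m handwheel '[[0.035,0,0,0.004,0],[0.035,0,0,0.007,0],[0.035,0,0,0.009,0],[0.035,0,0,0.010,0],[0.035,0,0,0.010,0]]'
```

```text
time_s: 11.05
tool_pos: [0.5568, -0.052, 0.0428]
tool_rot: [180.0, -0.0, 78.2]
force: [-0.4, 0.2, -2.1]
grip_width: 0.0438
```

```bash
python3 -m handwheel '[[0.035,0,0,0.001,0],[0.035,0,0,0.002,0],[0.035,0,0,0.002,0]]'
python3 -c "
from h import *
plan([])"
```

```text
time_s: 11.35
tool_pos: [0.557, -0.0518, 0.0427]
tool_rot: [-180.0, -0.1, 78.2]
force: [-5.5, 1.2, 11.8]
grip_width: 0.0435
now [ 0.557  -0.0518  0.0427] [-1.800e+02 -8.000e-02  7.819e+01] w 0.0435 F [-5.5  1.2 11.8] t 11.35
```

It is seated (12 N up, z exactly at the expected 0.0428). Release and rise, then take a look.

```bash
python3 -m handwheel '[[0.05,0,0,0.001,0],[0.06,0,0,0,0],[0.07,0,0,0,0],[0.08,0,0,0,0],[0.08,0,0,0,0],[0.08,0,0,-0.02,0],[0.087,0,0,-0.05,0],[0.087,0,0,-0.1,0],[0.087,0,0,-0.15,0],[0.087,-0.03,0,-0.17,0],[0.087,-0.08,0,-0.17,0],[0.087,-0.12,0,-0.17,0],[0.087,-0.15,0,-0.17,0],[0.087,-0.15,0,-0.17,0],[0.087,-0.15,0,-0.17,0],[0.087,-0.15,0,-0.17,0]]'
python3 - <<'E'
from h import *
p,im=shot("wrist","w10");crop(im,200,0,320,150,5,"w10a")
plan([(.596,-.3125,.2),(.596,-.3125,.0245)],78.15)
p,im=shot("top","t10");crop(im,235,165,315,235,10,"t10a")
E
```

```text
time_s: 12.95
tool_pos: [0.5265, -0.1972, 0.2105]
tool_rot: [-180.0, -0.0, 78.3]
force: [0.4, -0.1, 0.4]
grip_width: 0.0872
now [ 0.5266 -0.197   0.2105] [-1.7997e+02 -3.0000e-02  7.8350e+01] w 0.0871 F [-0.2  0.2 -0.4] t 13.0
-> (0.596, -0.3125, 0.2) shift [-0.0991  0.0914  0.0105] twist 0.0034
-> (0.596, -0.3125, 0.0245) shift [-0.0991  0.0914  0.186 ] twist 0.0034
```

View pics/w10.png

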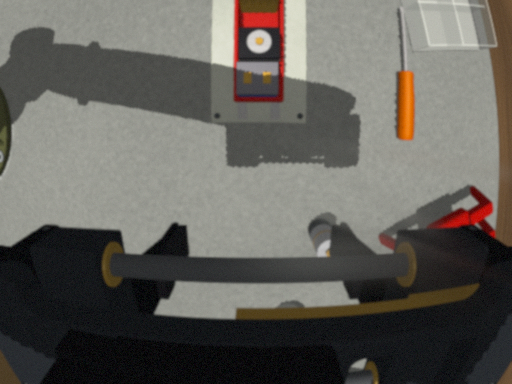

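View pics/t10a.png

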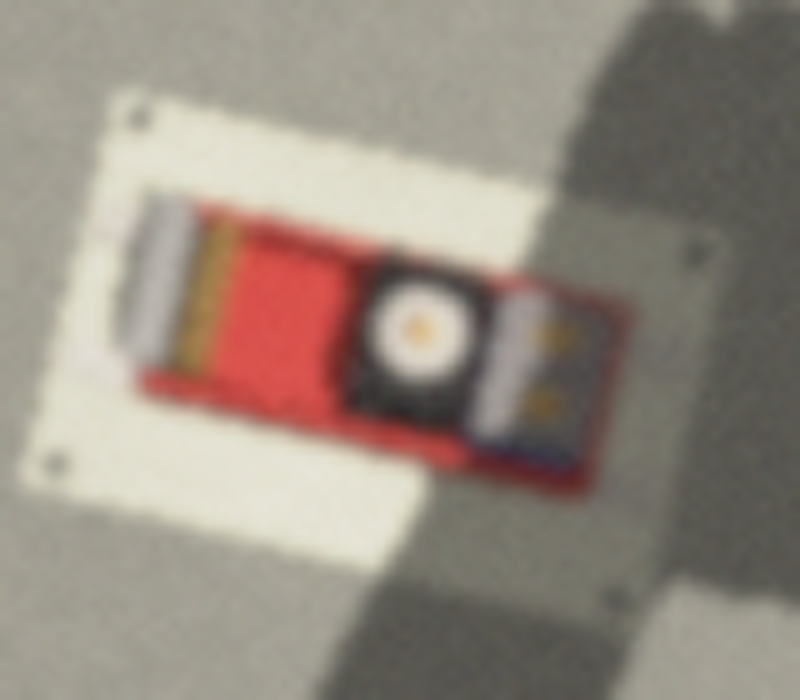

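The servo stands upright close beside the battery, with its disc at crop (420,328). Measuring the room left for the motor.

```bash
python3 - <<'E'
from h import *
p=camera_params("top");A=lambda x,y:(235+x/10-.45,165+y/10-.45);w=lambda x,y,z:onplane(p,A(x,y),z)
f=np.radians(-11.85);xd=np.array([np.cos(f),np.sin(f),0]);yd=np.array([-np.sin(f),np.cos(f),0])
def rep(n,P): d=P-np.array([.5574,-.0407,0]);print(n,np.round(P,4),"x",round(d@xd*1e3,1),"y",round(d@yd*1e3,1))
rep("disc",w(420,328,.104));rep("term",np.mean([w(557,337,.097),w(543,406,.097)],0))
for z in (.087,.075,.052): rep("wedge edge %.3f"%z,np.mean([w(*q,z) for q in((240,232),(210,375))],0))
rep("alu front",np.mean([w(*q,.087) for q in((197,200),(165,365))],0))
p1=dict(np.load("pics/w10.npz"));rep("w10 disc",onplane(p1,(259.5,41),.104,True));rep("w10 screw",onplane(p1,(216.5,116),.012,True));rep("w10 screw",onplane(p1,(300,116),.012,True))
print(onplane(p1,(327,249),.088,True))
E
```

```text
disc [ 0.5572 -0.0498  0.104 ] x 1.7 y -9.0
term [ 0.5463 -0.0886  0.097 ] x -1.0 y -49.2
wedge edge 0.087 [0.5647 0.0074 0.087 ] x -2.8 y 48.5
wedge edge 0.075 [0.566  0.0074 0.075 ] x -1.4 y 48.8
wedge edge 0.052 [0.5686 0.0073 0.052 ] x 1.1 y 49.3
alu front [0.5705 0.0206 0.087 ] x 0.3 y 62.7
w10 disc [ 0.5577 -0.0532  0.104 ] x 2.9 y -12.2
w10 screw [ 0.4851 -0.1203  0.012 ] x -54.4 y -92.8
w10 screw [ 0.5947 -0.143   0.012 ] x 57.5 y -92.5
[ 0.59152936 -0.30330372  0.088     ]
```

```bash
python3 -m handwheel '[[0.087,-0.035,0.035,0,0],[0.087,-0.07,0.07,0,0],[0.087,-0.099,0.091,0,0.003],[0.087,-0.099,0.091,0.03,0.003],[0.087,-0.099,0.091,0.06,0.003],[0.087,-0.099,0.091,0.06,0.003],[0.087,-0.099,0.091,0.06,0.003]]' 10
python3 - <<'E'
from h import *
p,im=shot("wrist","w11");plan([(.596,-.3123,.0245)],78.15)
T=get_obs()["tool_pos"];print(proj(p,[T[0],T[1],.088],True))
E
```

```text
time_s: 13.75
tool_pos: [0.5953, -0.3129, 0.1507]
tool_rot: [-179.9, -0.0, 78.1]
force: [0.6, 0.3, 1.1]
grip_width: 0.087
now [ 0.5959 -0.3136  0.152 ] [179.92   0.    78.12] w 0.0872 F [0.3 0.2 0.6] t 13.8
-> (0.596, -0.3123, 0.0245) shift [ 0.0013 -0.0002  0.1275] twist -0.0005
[258.80543582 192.15781775]
```

View pics/w11.png

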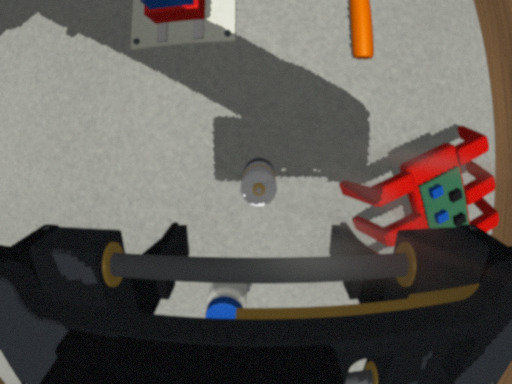

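```bash
python3 - <<'E'
from h import *
p=dict(np.load("pics/w11.npz"))
print("shaft",onplane(p,(259.3,188),.088,True),"top",onplane(p,(258.7,188.5),.08,True))
for z in(0,.03,.06): print("red leg",onplane(p,(341,185),z,True),onplane(p,(358,225),z,True))
E
```

```text
shaft [ 0.59716413 -0.3097976   0.088     ] top [ 0.59606363 -0.31228243  0.08      ]
red leg [ 0.69359938 -0.35019179  0.        ] [ 0.71037777 -0.40964239  0.        ]
red leg [ 0.68663444 -0.34078792  0.03      ] [ 0.70198472 -0.39517831  0.03      ]
red leg [ 0.67966951 -0.33138404  0.06      ] [ 0.69359168 -0.38071423  0.06      ]
```

Motor top at (259,188) gives (.596, −.312), which agrees with the earlier fixes. Fingers clear the red scenery by about 30 mm. Gripping.

```bash
python3 -m handwheel '[[0.087,0.0015,0,0.03,0],[0.087,0.0015,0,0.07,0],[0.087,0.0015,0,0.11,0],[0.087,0.0015,0,0.126,0],[0.087,0.0015,0,0.127,0],[0.06,0.0015,0,0.127,0],[0.025,0.0015,0,0.127,0],[0.025,0.0015,0,0.127,0],[0.025,0.0015,0,0.127,0],[0.025,0.0015,0,0.127,0],[0.025,0.0015,0,0.127,0],[0.025,0.0015,0,0.127,0],[0.025,0.0015,0,0.127,0],[0.025,0.0015,0,0.127,0]]' 15
python3 -m handwheel '[[0.025,0,0,0,0],[0.025,0,0,0,0],[0.025,0,0,0,0]]' 35
python3 - <<'E'
from h import *
plan([(.5640,-.0142,.175)],78.15)
E
```

```text
time_s: 15.2
tool_pos: [0.5951, -0.3127, 0.0237]
tool_rot: [-180.0, -0.0, 78.0]
force: [0.0, 0.2, 0.5]
grip_width: 0.0347
time_s: 15.5
tool_pos: [0.5951, -0.3128, 0.0237]
tool_rot: [-180.0, -0.0, 78.0]
force: [-0.8, 0.0, 0.9]
grip_width: 0.034
now [ 0.5951 -0.3128  0.0237] [-179.99   -0.     78.02] w 0.034 F [-0.8  0.   0.9] t 15.5
-> (0.564, -0.0142, 0.175) shift [ 0.2856 -0.0924 -0.1513] twist -0.0022
```

```bash
python3 -m handwheel '[[0.025,0,0,-0.01,0],[0.025,0,0,-0.03,0],[0.025,0,0,-0.07,0],[0.025,0,0,-0.11,0],[0.025,0,0,-0.151,0],[0.025,0.04,-0.013,-0.151,0],[0.025,0.08,-0.026,-0.151,0],[0.025,0.12,-0.039,-0.151,0],[0.025,0.16,-0.052,-0.151,0],[0.025,0.2,-0.065,-0.151,0],[0.025,0.24,-0.078,-0.151,0],[0.025,0.27,-0.087,-0.151,0],[0.025,0.285,-0.092,-0.151,0],[0.025,0.285,-0.092,-0.151,0],[0.025,0.285,-0.092,-0.151,0],[0.025,0.285,-0.092,-0.151,0],[0.025,0.285,-0.092,-0.151,0]]'
python3 - <<'E'
from h import *
p,im=shot("wrist","w12");plan([(.5640,-.0142,.0407)],78.15)
p,im=shot("side","s12");crop(im,220,130,300,230,5.9,"s12a")
E
```

```text
time_s: 17.2
tool_pos: [0.5643, -0.017, 0.1749]
tool_rot: [180.0, 0.0, 77.9]
force: [0.2, 1.3, -2.2]
grip_width: 0.0337
now [ 0.5643 -0.0166  0.1748] [1.7999e+02 2.0000e-02 7.7870e+01] w 0.0339 F [ 0.4  0.4 -1.4] t 17.25
-> (0.564, -0.0142, 0.0407) shift [ 0.0023 -0.0008  0.1341] twist -0.0049
```

View pics/w12.png

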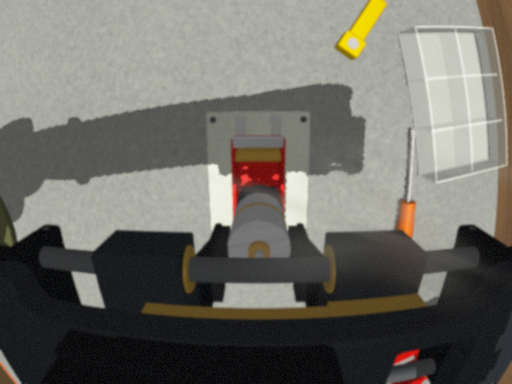

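View pics/s12a.png

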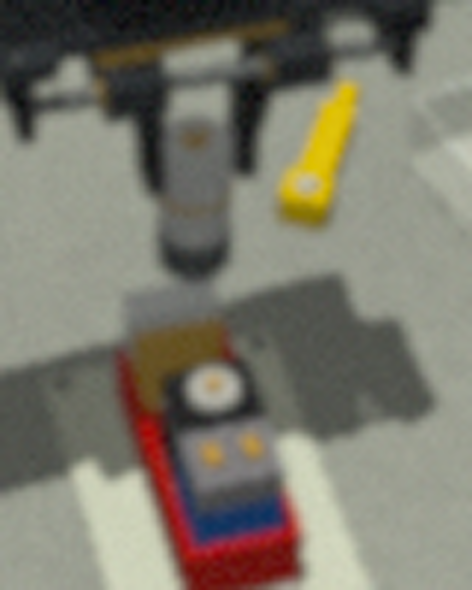

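```bash
python3 - <<'E'
from h import *
pw=dict(np.load("pics/w12.npz"));ps=dict(np.load("pics/s12.npz"))
us=(220+195/5.9-.4,130+133/5.9-.4)
print(two(pw,(259.5,247),True,ps,us,False),get_obs()["tool_pos"])
f=np.radians(-11.85);xd=np.array([np.cos(f),np.sin(f),0]);yd=np.array([-np.sin(f),np.cos(f),0])
def rep(n,P): d=P-np.array([.5574,-.0407,0]);print(n,np.round(P,4),"x",round(d@xd*1e3,1),"y",round(d@yd*1e3,1))
for q in((212.5,120),(304,120)): rep("screw",onplane(pw,q,.012,True))
a,b=onplane(pw,(235,161),.017,True),onplane(pw,(283,161),.017,True);rep("wedge foot",a);rep("wedge foot",b)
A=lambda x,y:(220+x/5.9-.4,130+y/5.9-.4)
rep("side disc",onplane(ps,A(213,387),.104))
rep("side wedge",onplane(ps,A(180,322),.08))
E
```

```text
(array([ 0.56609348, -0.0134855 ,  0.23365048]), np.float64(0.0003395648154279198)) [ 0.56431358 -0.01630075  0.17479758]
screw [0.5228 0.056  0.012 ] x -53.7 y 87.5
screw [0.6323 0.0324 0.012 ] x 58.3 y 86.9
wedge foot [0.539  0.0007 0.017 ] x -26.5 y 36.7
wedge foot [ 0.5967 -0.0117  0.017 ] x 32.5 y 36.4
side disc [ 0.5553 -0.0542  0.104 ] x 0.8 y -13.7
side wedge [0.5705 0.01   0.08  ] x 2.4 y 52.3
```

```bash
python3 - <<'E'
from h import *
pw=dict(np.load("pics/w12.npz"));ps=dict(np.load("pics/s12.npz"))
f=np.radians(-11.85);xd=np.array([np.cos(f),np.sin(f),0]);yd=np.array([-np.sin(f),np.cos(f),0])
def rep(n,P): d=P-np.array([.5574,-.0407,0]);print(n,np.round(P,4),"x",round(d@xd*1e3,1),"y",round(d@yd*1e3,1))
A=lambda x,y:(220+x/5.9-.4,130+y/5.9-.4)
rep("side shaft",onplane(ps,A(195,133),.239));rep("wrist shaft",onplane(pw,(259.5,247),.239,True));rep("tcp",get_obs()["tool_pos"])
rep("target",np.array([.564,-.0142,0]))
E
```

```text
side shaft [ 0.5632 -0.0185  0.239 ] x 1.2 y 22.9
wrist shaft [ 0.5668 -0.0109  0.239 ] x 3.1 y 31.1
tcp [ 0.5643 -0.0163  0.1748] x 1.8 y 25.3
target [ 0.564  -0.0142  0.    ] x 1.0 y 27.3
```

The side view gives a servo–motor spacing of 36.6 mm now, against the 38.2 I want. The 2 mm correction to the target fits that. Lowering in stages.

```bash
python3 -m handwheel '[[0.025,0.002,-0.001,0,-0.005],[0.025,0.002,-0.001,0.02,-0.005],[0.025,0.002,-0.001,0.04,-0.005],[0.025,0.002,-0.001,0.055,-0.005],[0.025,0.002,-0.001,0.065,-0.005],[0.025,0.002,-0.001,0.075,-0.005],[0.025,0.002,-0.001,0.085,-0.005],[0.025,0.002,-0.001,0.085,-0.005]]'
python3 - <<'E'
from h import *
plan([(.5640,-.0142,.0407)],78.15)
p,im=shot("side","s13");crop(im,220,150,300,250,5.9,"s13a")
p,im=shot("wrist","w13");crop(im,200,90,320,240,5,"w13a")
E
```

```text
time_s: 18.1
tool_pos: [0.5629, -0.0127, 0.0885]
tool_rot: [-179.9, 0.0, 78.3]
force: [-0.0, 0.2, -2.2]
grip_width: 0.0342
now [ 0.5629 -0.0127  0.0885] [-1.7989e+02  5.0000e-02  7.8310e+01] w 0.0342 F [-0.   0.2 -2.2] t 18.1
-> (0.564, -0.0142, 0.0407) shift [-0.0012  0.0014  0.0478] twist 0.0029
```

View pics/s13a.png

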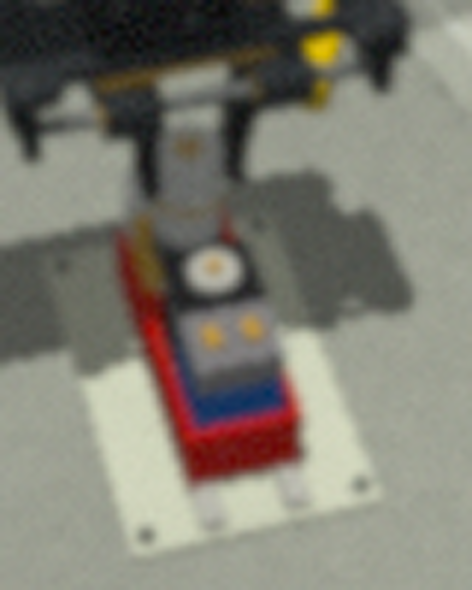

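View pics/w13a.png

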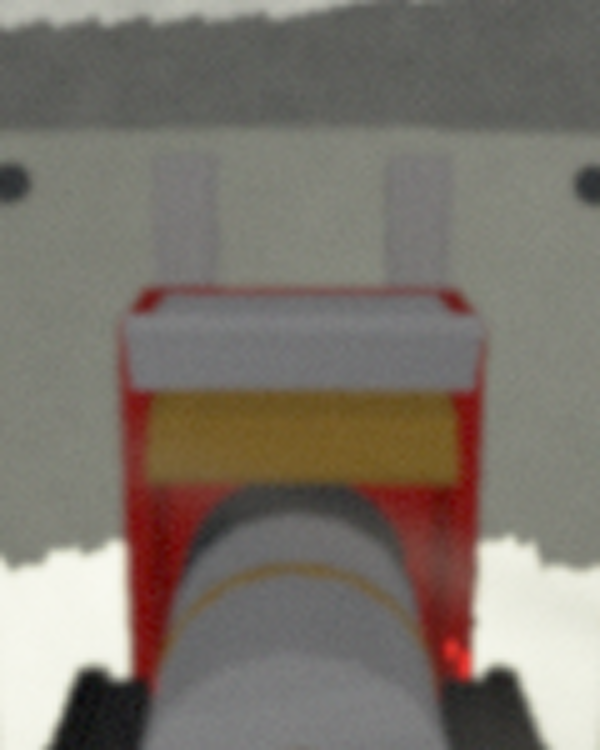

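```bash
python3 - <<'E'
from h import *
pw=dict(np.load("pics/w13.npz"))
f=np.radians(-11.85);xd=np.array([np.cos(f),np.sin(f),0]);yd=np.array([-np.sin(f),np.cos(f),0])
def rep(n,P): d=P-np.array([.5574,-.0407,0]);print(n,np.round(P,4),"x",round(d@xd*1e3,1),"y",round(d@yd*1e3,1))
A=lambda x,y:(200+x/5-.4,90+y/5-.4);w=lambda x,y,z:onplane(pw,A(x,y),z,True)
rep("foot front (r13.5)",w(297,484,.065));rep("edge r17.5 z69",w(297,512,.069))
rep("wedge foot",w(300,484,.017));rep("wedge top?",w(300,393,.087));rep("wedge top?",w(300,393,.075))
for z in (.017,.052): rep("rims out",(w(135,600,z)+w(474,600,z))/2)
rep("screw",(w(10,183,.012)+w(592,185,.012))/2); rep("tcp",get_obs()["tool_pos"])
rep("alu front top",w(300,390,.087))
E
```

```text
foot front (r13.5) [0.5674 0.0018 0.065 ] x 1.0 y 43.7
edge r17.5 z69 [ 0.5667 -0.0015  0.069 ] x 1.0 y 40.2
wedge foot [ 0.5653 -0.0108  0.017 ] x 1.6 y 30.9
wedge top? [0.5716 0.0204 0.087 ] x 1.4 y 62.7
wedge top? [0.5712 0.018  0.075 ] x 1.4 y 60.3
rims out [ 0.5615 -0.034   0.017 ] x 2.6 y 7.4
rims out [ 0.5638 -0.0219  0.052 ] x 2.4 y 19.7
screw [0.5771 0.0454 0.012 ] x 1.6 y 88.4
tcp [ 0.564  -0.0128  0.0899] x 0.7 y 28.6
alu front top [0.5717 0.0208 0.087 ] x 1.4 y 63.1
```

In this view the brass face edge is at about y 49 and the motor front at about 46. The servo side has about 4.5 mm of room, so I'm shifting 1 mm back and lowering.

```bash
python3 -m handwheel '[[0.025,-0.001,0,0.01,0.002],[0.025,-0.001,0,0.02,0.002],[0.025,-0.001,0,0.03,0.002],[0.025,-0.001,0,0.04,0.002],[0.025,-0.001,0,0.046,0.002],[0.025,-0.001,0,0.048,0.002],[0.025,-0.001,0,0.048,0.002]]'
python3 - <<'E'
from h import *
plan([(.5640,-.0142,.0407)],78.15)
E
```

```text
time_s: 18.9
tool_pos: [0.5635, -0.0138, 0.0415]
tool_rot: [-180.0, 0.0, 78.2]
force: [-0.8, -0.4, -2.6]
grip_width: 0.0339
now [ 0.5635 -0.0138  0.0415] [-1.7998e+02  1.0000e-02  7.8190e+01] w 0.0339 F [-0.8 -0.4 -2.6] t 18.9
-> (0.564, -0.0142, 0.0407) shift [-0.0003  0.0006  0.0008] twist 0.0007
```

```bash
python3 -m handwheel '[[0.025,0,0,0.001,0],[0.025,0,0,0.002,0],[0.025,0,0,0.0025,0],[0.025,0,0,0.0025,0]]'
```

```text
time_s: 19.3
tool_pos: [0.5642, -0.0136, 0.0406]
tool_rot: [179.9, -0.1, 78.2]
force: [-1.7, 0.7, 4.6]
grip_width: 0.0342
```

The motor is seated (4.6 N up, height as expected). Releasing, then rising and turning toward the stand.

```bash
python3 -m handwheel '[[0.035,0,0,-0.001,0],[0.05,0,0,-0.001,0],[0.065,0,0,-0.001,0],[0.075,0,0,-0.001,0],[0.075,0,0,-0.001,0],[0.075,0,0,-0.02,0],[0.075,0,0,-0.06,0],[0.075,0,0,-0.11,0],[0.075,0,0,-0.16,0],[0.08,0,0,-0.2,0]]'
python3 - <<'E'
from h import *
plan([(.43,.25,.26)],187)
p,im=shot("wrist","w14");crop(im,170,90,350,260,4,"w14a")
E
```

```text
time_s: 20.3
tool_pos: [0.5641, -0.014, 0.2424]
tool_rot: [179.9, -0.1, 78.2]
force: [1.4, 0.0, 0.5]
grip_width: 0.0778
now [ 0.5641 -0.014   0.2424] [ 1.7986e+02 -7.0000e-02  7.8170e+01] w 0.0778 F [1.4 0.  0.5] t 20.3
-> (0.43, 0.25, 0.26) shift [ 0.2309 -0.1853 -0.0176] twist -1.8994
```

View pics/w14a.png

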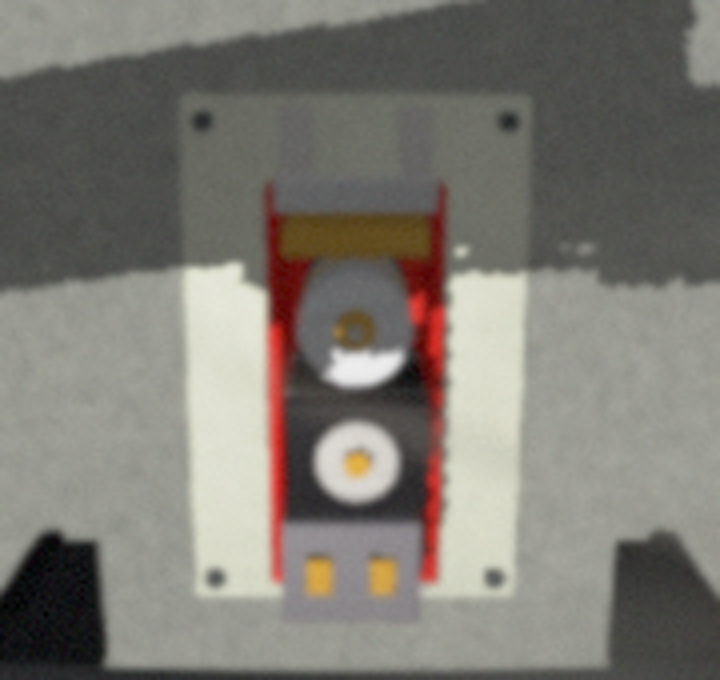

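All three parts stand upright in the row: motor (355,330), servo (357,463), battery (350,570) in the crop. On to the stand.

```bash
python3 - <<'E'
from h import *
plan([(.443,.337,.22)],187)
E
python3 -m handwheel '[[0.08,0.03,-0.02,0,-0.15],[0.08,0.06,-0.038,0,-0.3],[0.08,0.09,-0.057,0,-0.45],[0.08,0.12,-0.075,0,-0.6],[0.08,0.15,-0.094,0,-0.75],[0.08,0.18,-0.112,0,-0.9],[0.08,0.21,-0.13,0,-1.05],[0.08,0.24,-0.15,0,-1.2],[0.08,0.27,-0.168,0,-1.35],[0.08,0.3,-0.187,0,-1.5],[0.08,0.319,-0.19,0,-1.65],[0.08,0.319,-0.19,0,-1.8],[0.08,0.319,-0.19,0.02,-1.9],[0.08,0.319,-0.19,0.02,-1.9],[0.08,0.319,-0.19,0.02,-1.9]]' 10
python3 - <<'E'
from h import *
p,im=shot("wrist","w15");plan([(.443,.337,.22)],187)
E
```

```text
now [ 0.5675 -0.0141  0.2487] [179.36  -0.28  78.18] w 0.0784 F [ 2.9 -0.1  4.5] t 20.35
-> (0.443, 0.337, 0.22) shift [ 0.3182 -0.1937  0.0287] twist -1.8992
time_s: 21.85
tool_pos: [0.4426, 0.3371, 0.219]
tool_rot: [-180.0, -0.1, -173.1]
force: [-1.0, 0.1, -0.1]
grip_width: 0.0802
now [0.443  0.3373 0.2196] [ 1.7999e+02  1.0000e-02 -1.7308e+02] w 0.0801 F [-0.6 -0.8  0.3] t 21.9
-> (0.443, 0.337, 0.22) shift [ 0.     -0.0003 -0.0004] twist -0.0015
```

View pics/w15.png

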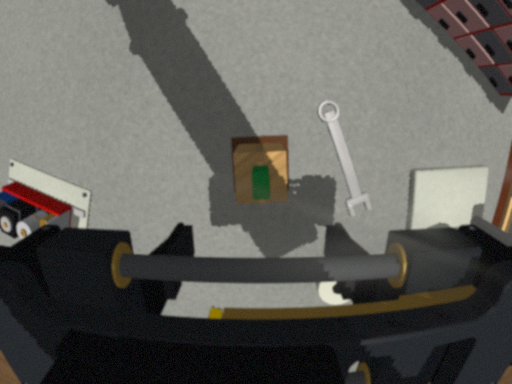

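Green handle at (261,182), almost square to the jaws, with the stand around it. Measuring its centre and angle.

```bash
python3 - <<'E'
from h import *
p=dict(np.load("pics/w15.npz"));im=cv2.imread("pics/w15.png")
b=blobs(im,(50,100,20),(85,255,255),(220,130,310,220),50)
for q in b: 
    print(q); 
    for z in(.09,.126): print(z,onplane(p,q[1:3],z,True))
    c=cv2.boxPoints(q[3]);w=[onplane(p,k,.126,True) for k in c];print(np.round(w,4),[round(float(np.linalg.norm(w[i]-w[i-1])),4) for i in range(4)])
    for i in range(4): d=w[i]-w[i-1];print(np.degrees(np.arctan2(d[1],d[0])))
crop(im,220,120,310,220,6,"w15a")
print(get_obs()["tool_pos"])
E
```

```text
(511, np.float64(260.3444227005871), np.float64(181.85127201565558), ((260.0, 182.0), (32.0, 16.0), 90.0))
0.09 [0.44867411 0.33807706 0.09      ]
0.126 [0.43988263 0.33687196 0.126     ]
[[0.4245 0.3265 0.126 ]
 [0.4226 0.3425 0.126 ]
 [0.456  0.3468 0.126 ]
 [0.458  0.3304 0.126 ]] [0.0337, 0.0161, 0.0337, 0.0166]
-173.42291562226328
96.93795524736912
7.354365641874504
-83.06931491367867
[0.44298413 0.33728943 0.21964589]
```

View pics/w15a.png

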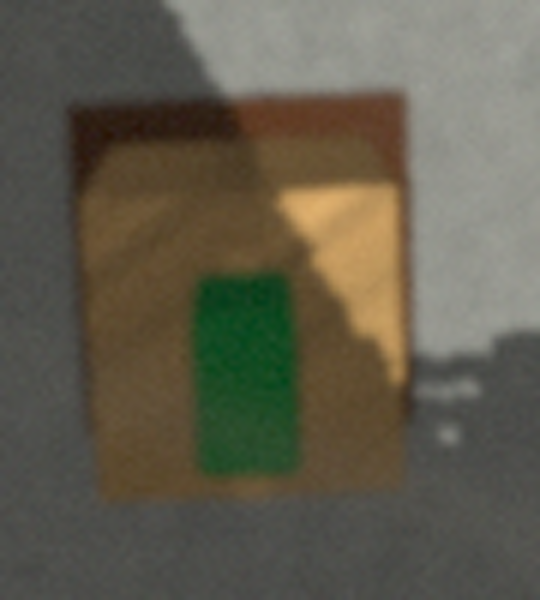

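```bash
python3 -m handwheel '[[0.08,0.001,0,0.04,0],[0.08,0.001,0,0.08,0],[0.08,0.001,0,0.12,0],[0.08,0.001,0,0.15,0],[0.08,0.001,0,0.158,0],[0.08,0.001,0,0.158,0]]'
python3 - <<'E'
from h import *
p,im=shot("side","s16");crop(im,130,90,230,175,7,"s16a");T=get_obs()["tool_pos"];plan([])
for h in(0,.02,.04,.05): 
    q=proj(p,T+[0,0,h]);print(h,np.round((q-[130,90]+.4)*7))
p,im=shot("wrist","w16")
E
```

```text
time_s: 22.5
tool_pos: [0.4417, 0.337, 0.0612]
tool_rot: [-180.0, -0.0, -173.0]
force: [0.5, -0.2, 0.7]
grip_width: 0.0804
now [0.4427 0.3378 0.0626] [ 1.7995e+02  8.0000e-02 -1.7299e+02] w 0.0802 F [-0.  -0.6  0.7] t 22.55
0 [315. 338.]
0.02 [308. 307.]
0.04 [302. 275.]
0.05 [298. 259.]
```

View pics/s16a.png

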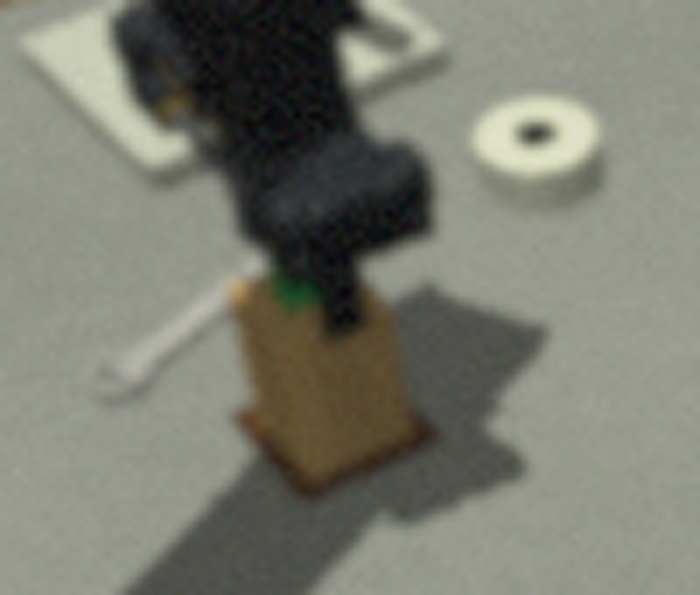

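View pics/w16.png

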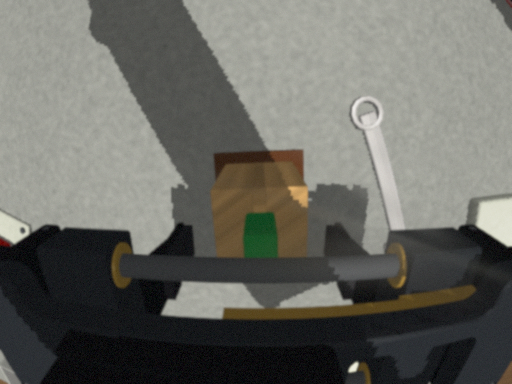

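```bash
python3 - <<'E'
from h import *
p=camera_params("side");T=get_obs()["tool_pos"];y=np.radians(get_obs()["tool_rot"][2]);ty=np.array([np.sin(y),-np.cos(y),0])
for k in(-.040,-.046):
  for h in(0,.02,.03,.04,.05): print(k,h,np.round((proj(p,T+[0,0,h]+k*ty)-[130,90]+.4)*7))
print([np.round((proj(p,np.array([.4422,.3368,z]))-[130,90]+.4)*7) for z in(.09,.126)])
E
```

```text
-0.04 0 [352. 381.]
-0.04 0.02 [346. 350.]
-0.04 0.03 [343. 334.]
-0.04 0.04 [339. 318.]
-0.04 0.05 [336. 302.]
-0.046 0 [357. 388.]
-0.046 0.02 [351. 356.]
-0.046 0.03 [348. 341.]
-0.046 0.04 [345. 325.]
-0.046 0.05 [342. 308.]
[array([305., 297.]), array([293., 239.])]
```

The near fingertip in the side view puts the true tips about 37 mm above the reported TCP, at z ≈ 0.099. Lowering 4 mm and closing on the handle.

```bash
python3 -m handwheel '[[0.08,0,0,0.002,0],[0.08,0,0,0.004,0],[0.08,0,0,0.004,0],[0.05,0,0,0.004,0],[0.03,0,0,0.004,0],[0.01,0,0,0.004,0],[0.01,0,0,0.004,0],[0.01,0,0,0.004,0],[0.01,0,0,0.004,0],[0.01,0,0,0.004,0],[0.01,0,0,0.004,0],[0.01,0,0,0.004,0],[0.01,0,0,0.004,0],[0.01,0,0,0.004,0],[0.01,0,0,0.004,0]]' 10
python3 - <<'E'
from h import *
plan([])
E
```

```text
time_s: 24.1
tool_pos: [0.4419, 0.3373, 0.0573]
tool_rot: [180.0, 0.0, -172.9]
force: [-0.9, 0.1, 0.3]
grip_width: 0.0177
now [0.4419 0.3373 0.0573] [ 1.7999e+02  1.0000e-02 -1.7294e+02] w 0.0177 F [-0.9  0.1  0.3] t 24.1
```

Gripped at 17.7 mm, with the handle underside at 0.09, so blade tip z = tool z − 0.0523. Raising straight up with 40 N.

```bash
python3 -m handwheel '[[0.01,0,0,0,0],[0.01,0,0,0,0],[0.01,0,0,-0.01,0],[0.01,0,0,-0.03,0],[0.01,0,0,-0.06,0],[0.01,0,0,-0.1,0],[0.01,0,0,-0.14,0],[0.01,0,0,-0.18,0],[0.01,0,0,-0.21,0],[0.01,0,0,-0.21,0],[0.01,0,0,-0.21,0]]' 40
python3 - <<'E'
from h import *
plan([(.5708,.0183,.21)],168.15)
p,im=shot("side","s17");crop(im,110,50,230,160,6,"s17a")
E
```

```text
time_s: 25.2
tool_pos: [0.442, 0.3372, 0.2681]
tool_rot: [179.9, 0.1, -173.0]
force: [-0.4, 0.3, -1.1]
grip_width: 0.018
now [0.442  0.3372 0.2681] [ 1.7995e+02  6.0000e-02 -1.7295e+02] w 0.018 F [-0.4  0.3 -1.1] t 25.2
-> (0.5708, 0.0183, 0.21) shift [-0.0887 -0.3323  0.0581] twist 0.3299
```

View pics/s17a.png

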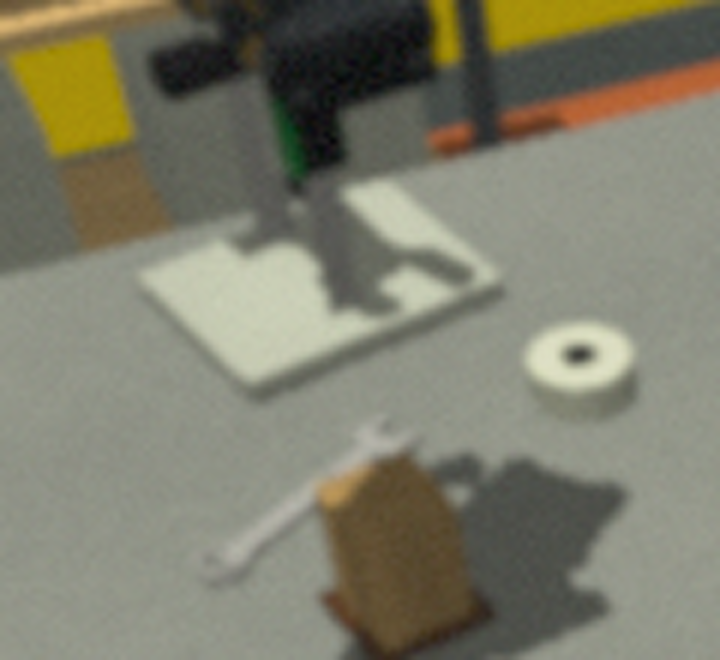

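The blade is out of the stand, held at 18 mm. Carrying it over the gap.

```bash
python3 -m handwheel '[[0.01,-0.01,-0.035,0,0.05],[0.01,-0.02,-0.075,0,0.1],[0.01,-0.031,-0.115,0,0.15],[0.01,-0.041,-0.155,0,0.2],[0.01,-0.052,-0.195,0,0.25],[0.01,-0.063,-0.235,0,0.3],[0.01,-0.073,-0.275,0.02,0.33],[0.01,-0.083,-0.31,0.04,0.33],[0.01,-0.089,-0.332,0.058,0.33],[0.01,-0.089,-0.332,0.058,0.33],[0.01,-0.089,-0.332,0.058,0.33],[0.01,-0.089,-0.332,0.058,0.33]]'
python3 - <<'E'
from h import *
p,im=shot("wrist","w18");plan([(.5708,.0183,.17)],168.15)
p,im=shot("side","s18");crop(im,210,100,310,240,4.2,"s18a")
p,im=shot("top","t18")
E
```

```text
time_s: 26.45
tool_pos: [0.5706, 0.0203, 0.2091]
tool_rot: [180.0, -0.0, 168.3]
force: [-0.1, -0.3, -0.1]
grip_width: 0.0178
now [0.5708 0.0205 0.2094] [ 1.7995e+02 -1.0000e-02  1.6830e+02] w 0.0178 F [ 0.2  0.6 -0.2] t 26.5
-> (0.5708, 0.0183, 0.17) shift [-0.0004 -0.0022  0.0394] twist 0.0026
```

View pics/w18.png

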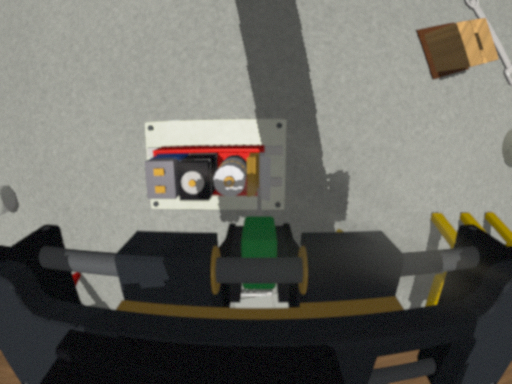

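View pics/s18a.png

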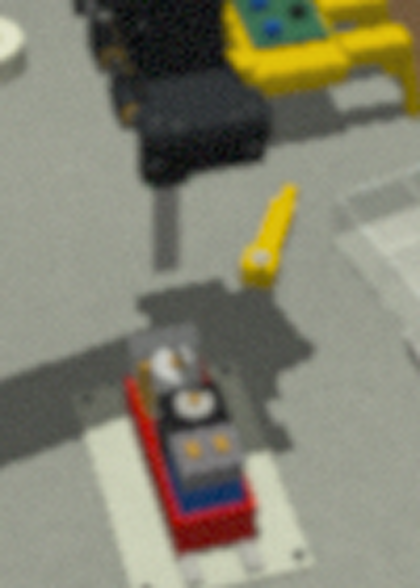

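The side view shows the blade vertical over the plates. Now zooming the wrist view on the gap and blade.

```bash
python3 - <<'E'
from h import *
im=cv2.imread("pics/w18.png");im=np.clip(im.astype(float)*1.6,0,255).astype(np.uint8);crop(im,210,130,310,230,6,"w18a")
p=dict(np.load("pics/w18.npz"));T=get_obs()["tool_pos"];tip=T+[0,0,-.0523];print(tip,(proj(p,tip,True)-[210,130]+.4)*6)
im=cv2.imread("pics/t18.png");crop(im,235,150,315,220,9,"t18a")
E
```

```text
[0.57102813 0.02023085 0.15742879] [302.67877937 398.06931425]
```

View pics/w18a.png

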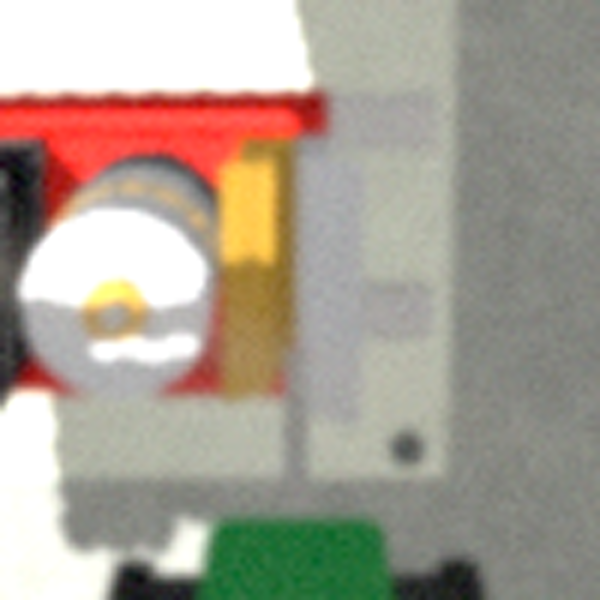

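```bash
python3 - <<'E'
from h import *
p=dict(np.load("pics/w18.npz"));A=lambda x,y:(210+x/6-.4,130+y/6-.4);w=lambda x,y,z:onplane(p,A(x,y),z,True)
f=np.radians(-11.85);xd=np.array([np.cos(f),np.sin(f),0]);yd=np.array([-np.sin(f),np.cos(f),0])
def rep(n,P): d=P-np.array([.5574,-.0407,0]);print(n,np.round(P,4),"x",round(d@xd*1e3,1),"y",round(d@yd*1e3,1))
rep("blade tip",w(295,392,.1574));rep("blade mid",w(295,440,.18));rep("tcp",get_obs()["tool_pos"])
rep("alu front top",w(300,170,.087));rep("alu front bot",w(304,410,.087));rep("alu back",w(362,290,.087))
rep("wedge face",w(218,300,.087));rep("brass/alu boundary",w(296,250,.087));rep("brass bevel start",w(275,250,.087))
rep("rim corner",w(325,133,.052));rep("motor shaft",w(115,310,.105));rep("motor top",w(117,302,.097))
rep("screw",w(406,447,.012))
E
```

```text
blade tip [0.5699 0.0193 0.1574] x -0.1 y 61.3
blade mid [0.57   0.0193 0.18  ] x 0.1 y 61.3
tcp [0.571  0.0202 0.2097] x 0.8 y 62.4
alu front top [0.5488 0.0246 0.087 ] x -21.9 y 62.1
alu front bot [0.594 0.016 0.087] x 24.2 y 63.0
alu back [0.5733 0.0313 0.087 ] x 0.8 y 73.7
wedge face [0.5697 0.0046 0.087 ] x 2.7 y 46.9
brass/alu boundary [0.5633 0.0208 0.087 ] x -6.8 y 61.4
brass bevel start [0.5625 0.017  0.087 ] x -6.8 y 57.5
rim corner [0.5479 0.03   0.052 ] x -23.8 y 67.2
motor shaft [ 0.5637 -0.012   0.105 ] x 0.3 y 29.4
motor top [ 0.564  -0.0125  0.097 ] x 0.7 y 28.9
screw [0.6303 0.0334 0.012 ] x 56.1 y 87.5
```

Blade tip measures at y 61.3. The aluminium face is at ~61–62 and the gap centre at ~59.2, all in the same picture. Moving −2.3 mm across, down to just above the mouth, and checking again.

```bash
python3 -m handwheel '[[0.01,-0.001,-0.0023,0,0.003],[0.01,-0.001,-0.0023,0.02,0.003],[0.01,-0.001,-0.0023,0.04,0.003],[0.01,-0.001,-0.0023,0.055,0.003],[0.01,-0.001,-0.0023,0.06,0.003],[0.01,-0.001,-0.0023,0.06,0.003],[0.01,-0.001,-0.0023,0.06,0.003]]'
python3 - <<'E'
from h import *
p,im=shot("wrist","w19");plan([(.5708,.0183,.1043),(.5708,.0183,.0933)],168.15)
im=np.clip(im.astype(float)*1.6,0,255).astype(np.uint8);crop(im,200,120,320,230,5,"w19a")
p,im=shot("side","s19");crop(im,220,120,300,220,5.9,"s19a")
T=get_obs()["tool_pos"];print((proj(dict(np.load("pics/w19.npz")),T+[0,0,-.0523],True)-[200,120]+.4)*5)
E
```

```text
time_s: 27.3
tool_pos: [0.5721, 0.0163, 0.1501]
tool_rot: [180.0, 0.1, 168.0]
force: [0.6, 0.4, -0.7]
grip_width: 0.0178
now [0.5722 0.0162 0.1503] [1.7996e+02 9.0000e-02 1.6798e+02] w 0.0179 F [-1.1 -0.1 -1.9] t 27.35
-> (0.5708, 0.0183, 0.1043) shift [0.0018 0.0017 0.046 ] twist -0.0030
-> (0.5708, 0.0183, 0.0933) shift [0.0018 0.0017 0.057 ] twist -0.0030
[302.69509119 378.7555905 ]
```

View pics/w19a.png

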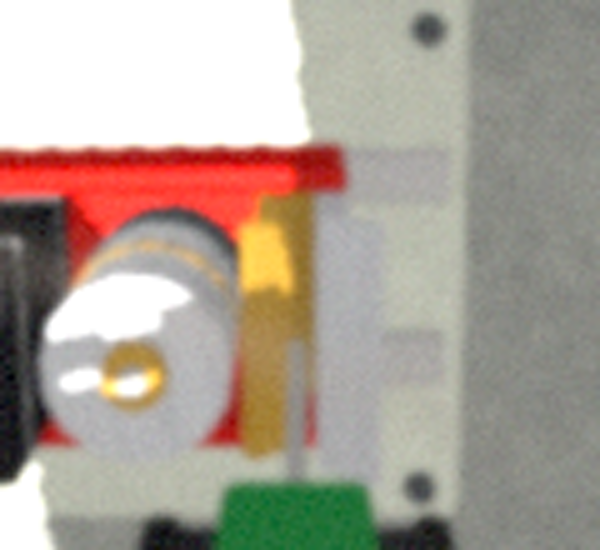

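View pics/s19a.png

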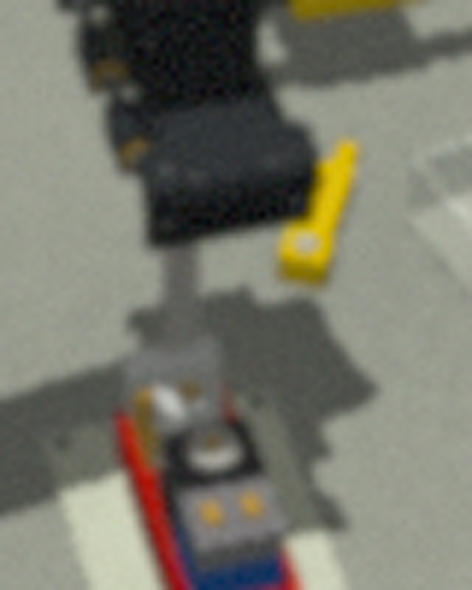

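```bash
python3 - <<'E'
from h import *
p=dict(np.load("pics/w19.npz"));A=lambda x,y:(200+x/5-.4,120+y/5-.4);w=lambda x,y,z:onplane(p,A(x,y),z,True)
f=np.radians(-11.85);xd=np.array([np.cos(f),np.sin(f),0]);yd=np.array([-np.sin(f),np.cos(f),0])
def rep(n,P): d=P-np.array([.5574,-.0407,0]);print(n,np.round(P,4),"x",round(d@xd*1e3,1),"y",round(d@yd*1e3,1))
rep("blade tip",w(296,343,.098));rep("blade up",w(298,470,.12));rep("tcp",get_obs()["tool_pos"])
for z in(.06,.079,.087): rep("alu boundary %.3f"%z,w(316,330,z))
rep("wedge face",w(239,330,.087));rep("alu back",w(383,330,.087));rep("rim corner",w(345,190,.052));rep("rim top corner",w(345,148,.052))
rep("screws",(w(428,28,.012)+w(419,487,.012))/2); rep("wedge end hi",w(258,455,.087)); rep("wedge end lo",w(262,192,.087))
rep("alu end hi",w(350,480,.087));rep("alu end lo",w(350,190,.087))
E
```

```text
blade tip [0.5655 0.0165 0.098 ] x -3.9 y 57.6
blade up [0.581  0.0136 0.12  ] x 12.0 y 57.9
tcp [0.5722 0.0163 0.1502] x 2.7 y 58.8
alu boundary 0.060 [0.5737 0.0189 0.06  ] x 3.7 y 61.7
alu boundary 0.079 [0.5688 0.0197 0.079 ] x -1.3 y 61.4
alu boundary 0.087 [0.5667 0.02   0.087 ] x -3.4 y 61.3
wedge face [0.5638 0.0061 0.087 ] x -3.4 y 47.1
alu back [0.5693 0.0321 0.087 ] x -3.3 y 73.7
rim corner [0.5481 0.0304 0.052 ] x -23.7 y 67.7
rim top corner [0.5396 0.0321 0.052 ] x -32.3 y 67.6
screws [0.576  0.0449 0.012 ] x 0.7 y 87.6
wedge end hi [0.5883 0.0043 0.087 ] x 21.0 y 50.4
wedge end lo [0.5395 0.0158 0.087 ] x -29.1 y 51.6
alu end hi [0.5969 0.0203 0.087 ] x 26.1 y 67.8
alu end lo [0.5425 0.0313 0.087 ] x -29.4 y 67.4
```

Blade y is 57.7. The gap is 58–59.5 (rim end gives origin 5.6, aluminium face 61.4). Shifting +1.3 mm and going into the mouth, stopping 10 mm above drag onset.

```bash
python3 -m handwheel '[[0.01,0.001,0.0013,0,-0.003],[0.01,0.001,0.0013,0.006,-0.003],[0.01,0.001,0.0013,0.012,-0.003],[0.01,0.001,0.0013,0.018,-0.003],[0.01,0.001,0.0013,0.024,-0.003],[0.01,0.001,0.0013,0.03,-0.003],[0.01,0.001,0.0013,0.035,-0.003],[0.01,0.001,0.0013,0.035,-0.003],[0.01,0.001,0.0013,0.035,-0.003]]'
python3 - <<'E'
from h import *
p,im=shot("wrist","w20");plan([(.5708,.0183,.1043)],168.15)
im=np.clip(im.astype(float)*1.6,0,255).astype(np.uint8);crop(im,200,120,320,230,5,"w20a")
p,im=shot("side","s20");crop(im,220,120,300,220,5.9,"s20a");plan([])
E
```

```text
time_s: 28.3
tool_pos: [0.5708, 0.0177, 0.1142]
tool_rot: [-180.0, -0.0, 168.2]
force: [0.4, 0.5, -0.2]
grip_width: 0.0176
now [0.5709 0.0176 0.1144] [-1.8000e+02  2.0000e-02  1.6815e+02] w 0.0176 F [-0.3 -0.2 -1.3] t 28.35
-> (0.5708, 0.0183, 0.1043) shift [0.0002 0.0006 0.0101] twist -0.0000
now [0.571  0.0176 0.1146] [1.7999e+02 3.0000e-02 1.6815e+02] w 0.0176 F [-1.2 -0.1 -1.4] t 28.4
```

View pics/w20a.png

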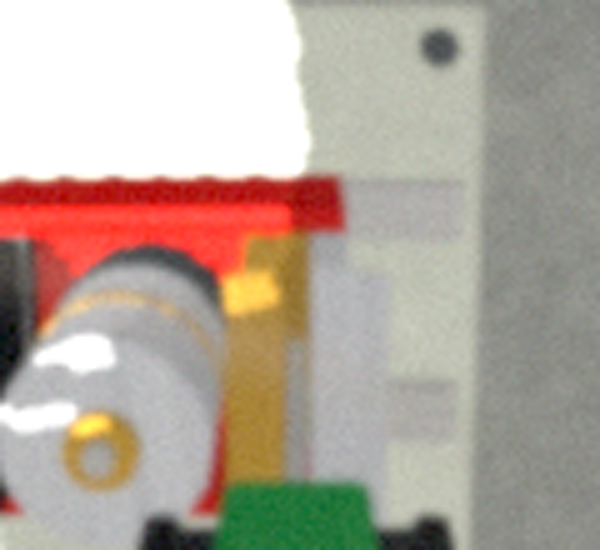

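View pics/s20a.png

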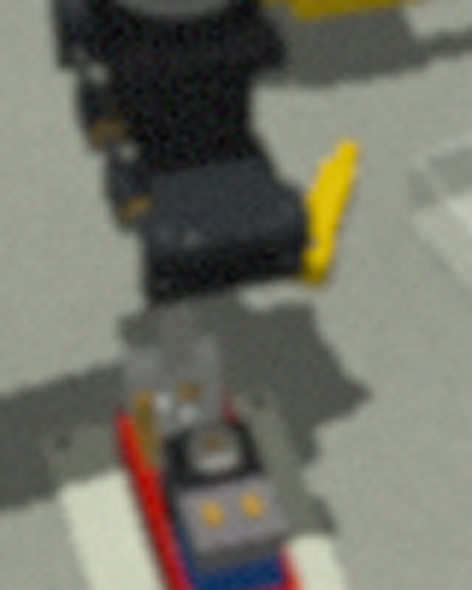

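The blade is in the gap between brass and aluminium (crop col 298), with no force yet. Going on to the onset height, then in 2–3 mm steps.

```bash
python3 -m handwheel '[[0.01,0,0,0.003,0],[0.01,0,0,0.006,0],[0.01,0,0,0.009,0],[0.01,0,0,0.01,0],[0.01,0,0,0.01,0]]'
python3 -m handwheel '[[0.01,0,0,0.001,0],[0.01,0,0,0.002,0],[0.01,0,0,0.003,0],[0.01,0,0,0.003,0]]'
python3 -m handwheel '[[0.01,0,0,0.001,0],[0.01,0,0,0.002,0],[0.01,0,0,0.003,0]]'
python3 -c "
from h import *
plan([])"
```

```text
time_s: 28.9
tool_pos: [0.5706, 0.0179, 0.104]
tool_rot: [180.0, -0.0, 168.2]
force: [0.3, 1.1, -1.2]
grip_width: 0.0176
time_s: 29.3
tool_pos: [0.5709, 0.0178, 0.1013]
tool_rot: [180.0, 0.0, 168.2]
force: [0.5, 1.6, -0.7]
grip_width: 0.0176
time_s: 29.6
tool_pos: [0.571, 0.0177, 0.0984]
tool_rot: [180.0, 0.0, 168.2]
force: [0.1, 0.7, 1.4]
grip_width: 0.0177
now [0.571  0.0177 0.0984] [1.7999e+02 3.0000e-02 1.6815e+02] w 0.0177 F [0.1 0.7 1.4] t 29.6
```

Drag starts about where predicted. Another 3 mm, then 2 mm.

```bash
python3 -m handwheel '[[0.01,0,0,0.001,0],[0.01,0,0,0.002,0],[0.01,0,0,0.003,0]]'
python3 -m handwheel '[[0.01,0,0,0.001,0],[0.01,0,0,0.002,0]]'
python3 -c "
from h import *
plan([])"
```

```text
time_s: 29.9
tool_pos: [0.5711, 0.0177, 0.0955]
tool_rot: [180.0, 0.0, 168.1]
force: [-0.5, 0.6, 4.0]
grip_width: 0.0175
time_s: 30.1
tool_pos: [0.5711, 0.0177, 0.0935]
tool_rot: [180.0, 0.0, 168.1]
force: [1.0, 1.2, 5.3]
grip_width: 0.0177
now [0.5711 0.0177 0.0935] [1.7998e+02 4.0000e-02 1.6815e+02] w 0.0177 F [1.  1.2 5.3] t 30.1
```

The tip is now ~10.8 mm under the gap point with about 6 N of drag, so it is snug. Holding and checking.

```bash
python3 -m handwheel '[[0.01,0,0,0,0],[0.01,0,0,0,0],[0.01,0,0,0,0],[0.01,0,0,0,0],[0.01,0,0,0,0]]'
python3 - <<'E'
from h import *
p,im=shot("wrist","w21");im=np.clip(im.astype(float)*1.6,0,255).astype(np.uint8);crop(im,120,100,340,240,3.5,"w21a")
p,im=shot("side","s21");crop(im,220,130,310,240,5,"s21a");shot("top","t21");plan([])
pw=dict(np.load("pics/w21.npz"))
T=get_obs()["tool_pos"]
for h in(.0327,.0687): print(h,np.round(proj(p,T+[0,0,h]),1),np.round(proj(pw,T+[0,0,h],True),1))
E
```

```text
time_s: 30.6
tool_pos: [0.571, 0.0178, 0.0934]
tool_rot: [180.0, 0.0, 168.2]
force: [0.8, -0.2, 3.4]
grip_width: 0.0176
now [0.571  0.0177 0.0934] [1.7999e+02 3.0000e-02 1.6815e+02] w 0.0178 F [1.5 0.2 4. ] t 30.75
0.0327 [249.1 172. ] [260.5 234.1]
0.0687 [249.  163.3] [260.8 262.7]
```

View pics/w21a.png

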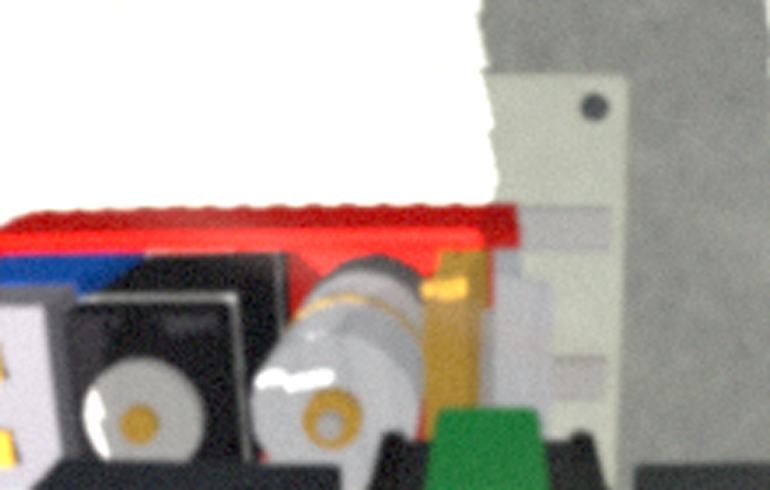

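View pics/s21a.png

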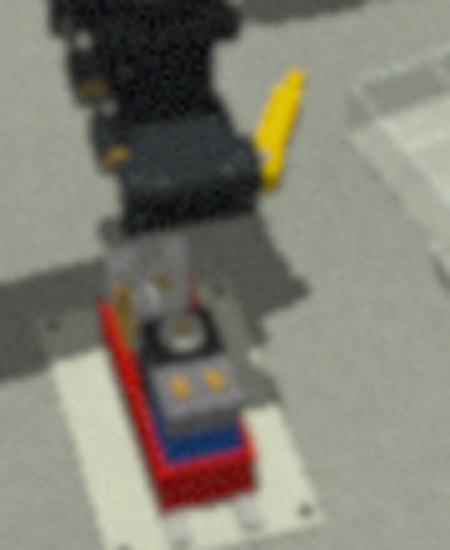

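View pics/t21.png

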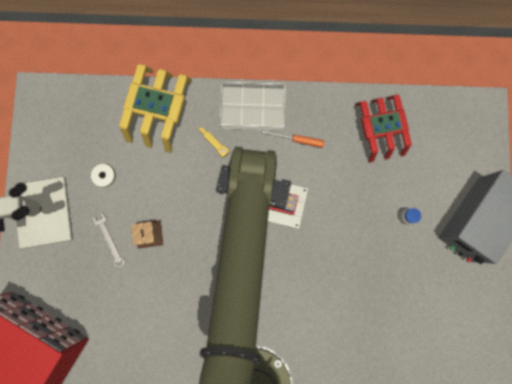

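The parts are upright in the row. The blade is between the plates with a steady ~4 N upward, and the bystanders are where they were. Handing in.

```bash
python3 -c "
from cell import *
print(sign_off()); o=get_obs(); print(o['time_s'],o['tool_pos'],o['force'],o['grip_width'])"
```

```text
the job is handed in; nothing more can be done
None
the job is handed in; nothing more can be done
```

I packed the servo and the motor upright in the box beside the battery. Each was lowered until the floor pushed back (12 N and 5 N) before I let go. I then took the blade out of its stand and slid it between the plates, and handed in at about 31 s still holding it there. The sign-off gave no verdict.

**Last checks:**
- **Blade depth:** by arm height and the known stand height, the tip was about 11 mm under the gap point, at the "best" depth. The wedge travel itself could not be read; I infer about 1.3 mm from the depth.
- **Drag:** it built up from roughly the predicted height to about 6 N, the top of the 3–6 N guide, then settled at about 4 N when held.
- **Grip:** the handle was held at 17.7 mm opening with 40 N, and the gripper was vertical.
- **Parts and bystanders:** the pictures showed all three parts upright in the row. All the bystanders looked unmoved by eye; I did not measure them.

**What disagreed:**
- **Tool point:** the real fingertips ended about 37 mm short of the reported tool point. My first try at the servo closed on air above it. It touched nothing, and I corrected for the offset afterwards.
- **Cameras:** the top, side and wrist cameras differed by 1 to 5 mm, so I compared positions within a single picture where I could.

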